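# Pin the hinge of a dough mould

## Robot

A 6-joint arm with a two-finger parallel gripper is mounted at the origin on the work surface. World frame = base frame: x ahead of the robot, y to its left, z up, the work surface at z = 0. Lengths are in m, angles in rad, forces in N, time in s.
With the tool pointing down it reaches from about 0.325 to 0.875 m from the base axis. Payload 4.4 kg.
Tool frame: the origin (TCP) lies midway between the tips of the shut fingers; the grasp point (between the pads) lies robot.pinch_z behind it (robot.pinch_z is the distance from the TCP to the grasp point, in m); y points along the fingers, x is the direction in which the jaws open and shut, and the axes are right-handed (so a half turn about y gives the same grasp; the last joint's range is limited). The gripper opens to 85 mm and grips with 20 to 120 N. Pads are 22 mm wide; open, the fingers measure 114 mm over their backs; the gripper's body (76 mm by 85 mm) begins 54 mm behind the grasp point. The pads swing forward as they close: fully open they stand 13 mm farther back than shut.
Start: joints at [-1.413, 0.207, 1.542, -0, 1.393, -0.15], TCP at [0.175, -0.548, 0.193] pointing down, gripper open.
Joint ranges: [-2.73, 2.73], [-0.86, 2.22], [0.23, 2.46], [-1.11, 4.25], [0.08, 2.63], [-2.82, 2.82]. Speed limits (rad/s): [2.79, 2.79, 3.14, 3.14, 3.14, 3.14].

## Interface

Orientations are given as a unit quaternion [w, x, y, z].
In Python, from cell import read_state, grab_frame, get_calibration, hand_in, robot gives the robot as it stands.
- The arm moves only by the tool play_rows, never from a script. Its arguments are lists of equal length, an entry for each row: "linear": the shift along the world's x, y, z in m, a list of three; "twist": the turn about the world's z in degrees; "claw": the opening, from 0 (shut) to 1 (fully open). A call has 1 to 20 rows; each row is the pose to reach, as a shift and turn from the pose commanded when the call began; what a row does not reach only later rows make up. A row lasts 1/12 s, in which the tool goes at most 41.7 mm and 7.16 degrees, less where a joint would pass 70% of its speed; a pose out of reach is approached as far as the arm can. A call with a gripper value outside its range is refused whole. The fingers move at their own pace and stop on an object; "grip_force" is the grip in N (left out, the last holds). Time passes only in rows, so rows that repeat a pose let the fingers close. It gives the time, the measured TCP pose, the force and the opening at its end, in the units of the state.
- read_state(): the state, without advancing time (a new reading comes with each control period).
- grab_frame(name): name is "scene" or "side" or "wrist"; returns the picture (480x640x3 uint8, blue, green, red); there is no depth.
- get_calibration(name): a dict with "fx", "fy", "cx", "cy" (pixels), "k1" (the pictures are not rectified: a ray, as slopes to the right and down, at radius r is drawn at 1 + k1 r^2 times it, then the intrinsics apply), "position" and "rotation" of the camera in the world. Camera axes: x right, y up, looking along -z (the intrinsics and any distortion apply to the point x, -y, -z); pixel columns grow to the right and rows downward; lengths in m; the calibration is good to about 2 mm. A picture is of the moment at which its call begins: read the wrist's pose just before it. get_calibration takes no time and is no camera call; for the wrist camera it gives the pose at the moment of the call.
- hand_in(): hands the job in, once; it reports no verdict.
The state is a dict: "time": time; "q": joint angles; "joint_velocities": joint speeds; "joint_efforts": joint torques, N m; "position": TCP position; "eef_rot": TCP orientation; "wrist_force": force on the tool from outside, world axes, zero at the start; "moment": the same for the moment, N m; "width": finger opening in m.
Only numpy, scipy, OpenCV 4.12 (cv2) and the standard library are available. Lean on these libraries where they do the work, as an engineer would, in place of code of your own. Each camera call takes 0.05 s, during which the arm holds its last target.

## Task

On the repair bench, join the two halves of the open dough mould: slide the carriage with the loose half fully home against its stop so that all the hinge knuckles are in line, and only then fit the hinge pin. Use the one of the three headed pins that fits the bores and is long enough to go through all the knuckles: lay it in the lead-in saddle and push it in until its head is seated against the saddle, then let go and move clear. Leave the other pins and everything else on the bench where they are.

Things in the scene. Friction and masses are not known exactly. Their poses are not given: they have to be found in the camera images.
- jig: Repair jig fixed to the bench: grey base plate, 270 x 110 mm, top at 12 mm. Origin on the bench under the middle of the hinge line; z up, hinge line along y. On its +x side the fixed mould half: aluminium slab 70 x 90 mm, top at 44 mm. On its -x side (towards the robot) the carriage with the other half. At its -y end the shelf bar and saddle. Heights here are above the bench.
- hinge_line (a point): Middle of the hinge line, 41 mm above the bench, axes as the jig's. Two fixed knuckles, 28 mm square blocks with tops at 55 mm and a 15 mm bore along y, stand at y = -32 to -12 and 12 to 32 mm. The pin enters from the -y end and is pushed along +y; when home its tip is at y = 38 mm, 6 mm beyond the last knuckle.
- saddle (a point): Floor of the lead-in saddle at its outer end, jig x = 0, y = -58 mm, 35 mm above the bench; axes as the jig's. Saddle: two walls 14 mm apart, 24 mm long, up to the first knuckle (2 mm gap), flared above to about 35 mm, tops at 60 mm, open on top and at both ends. A pin laid in it, flat side of the head down, is in line with the bores; when home the head's shank side bears on this outer end.
- shelf (a point): Centre of the top of the level shelf bar that runs outward from the saddle, 35 mm above the bench, level with the saddle's floor: jig x = -17 to 17 mm, y = -156 to -58 mm (this point at y = -107 mm). The pin's head and the rear of its shank rest and slide on it.
- carriage (a joint): Position of the carriage along the jig's +x, in m: 0 = fully open, 0.05 = home against its stop, its knuckle (20 mm long, bore 15 mm) then in line between the two fixed ones. It carries a mould half (slab 70 x 90 mm, top at 44 mm) and is moved by pushing its post; about 4 N of friction holds it where it is left.
- post (a point): Centre of the top of the carriage's round upright steel post: 16 mm diameter, top 74 mm above the bench, free from 28 mm up, 13 mm behind (-x) the mould slab's edge. With the carriage home it is at x = -99 mm, y = 0 in the jig's frame. Behind it is only the base plate, top at 12 mm.
- pin: The right hinge pin, steel: shank 12 mm diameter, 96 mm long, with the last 8 mm tapered; head a block 10 mm long (x = -10 to 0 mm), 24 mm wide (y) and 16 mm high (z = 0 to 16 mm). About 0.11 kg. Lies flat side down, not rolling. Origin on the underside below the shank side of the head; shank along +x, its axis at z = 6 mm.
- pin_tip (a point): The pointed end of the right pin's shank, on its axis, 96 mm from the head.
- short_pin: A wrong pin, too short, to be left alone: shank 12 mm diameter, only 55 mm long; head as on the right pin. Lies flat side down, not rolling. Origin on the underside below the shank side of the head; shank along +x, its axis at z = 6 mm.
- thick_pin: A wrong pin, too thick for the bores, to be left alone: shank 18 mm diameter, 96 mm long; head 10 x 24 x 19 mm. Lies flat side down, not rolling. Origin on the underside below the shank side of the head; shank along +x, its axis at z = 9 mm.
- jar: loose bystander, to be left alone: glass jar with steel cap, 54 mm diameter, 85 mm tall, upright. Origin at the centre of its underside.
- till_roll: loose bystander, to be left alone: white paper roll standing on end, 56 mm diameter, 57 mm tall. Origin at the centre of its underside.
- screwdriver: loose bystander, to be left alone: screwdriver lying on the bench beyond the pins, handle to its -x.
- bowl: loose bystander, to be left alone: steel bowl, 170 mm across, 65 mm tall. Origin at the centre of its underside.
- mug: loose bystander, to be left alone: white mug, 76 mm across without its handle, 90 mm tall. Origin at the centre of its underside.
- spoon: loose bystander, to be left alone: steel spoon lying on the bench left of the jig.
- collar: loose bystander, to be left alone: steel collar, 48 mm diameter, 14 mm tall, lying flat. Origin at the centre of its underside.
There are look-alikes about, which are no part of the job. What is shaped like the pin but red is not meant.

How it is judged:
By the outcome, as a careful person would: the job done as asked, in the order asked, and still so for the second after the job is handed in, with the robot touching nothing.
It also fails if it takes over 67 s, if anything falls off the work surface, if the arm or the gripper's body presses on something with over 40 N, if the wrist force passes 120 N, or if a joint passes its speed limit or range.

## Working session

There is one attempt and no reset: what is moved stays moved. The work goes in short steps, Python scripts to look and compute and a tool call to move; the robot and the scene stay as the last step left them, time stands still between calls to the robot, and variables do not carry over. Pictures are saved under pics/ and viewed, and the job is handed in when it is done.

Besides the shell and the picture viewer there is one more tool, called after ">>>" in YAML: its name, and indented under it one key for each argument. play_rows: Moves the arm, as the interface text tells. Its arguments: {"type":"object","properties":{"linear":{"type":"array","items":{"type":"array","items":{"type":"number"}}},"twist":{"type":"array","items":{"type":"number"}},"claw":{"type":"array","items":{"type":"number"}},"grip_force":{"type":"number"}},"required":["linear","twist","claw"]}

```bash
mkdir -p pics; ls; python3 - <<'E'
from cell import *
import cv2
print(read_state()); print(robot, getattr(robot,'pinch_z',None))
for n in("scene","side","wrist"):
    print(n,get_calibration(n)); cv2.imwrite(f"pics/{n}0.png",grab_frame(n))
E
```

```text
pics
{'time': 0.0, 'q': array([-1.41250043e+00,  2.07456823e-01,  1.54296388e+00, -1.86563665e-05,
        1.39343701e+00, -1.50475606e-01]), 'joint_velocities': array([-0.00039308,  0.00171175, -0.00017288,  0.00123328,  0.00104068,
        0.00053193]), 'joint_efforts': array([ 2.27117806e-05, -3.83037794e+01, -2.91595745e+01, -4.14534197e-04,
        1.04041063e-02, -1.08381707e-05]), 'position': array([ 0.17460018, -0.54698109,  0.1922002 ]), 'eef_rot': array([ 0.57149944, -0.57038057,  0.41773833, -0.41659223]), 'wrist_force': array([-0.56087105, -0.66948708, -0.2106533 ]), 'moment': array([-0.01222725,  0.01812189,  0.04132506]), 'width': 0.08541682378721126}
<Robot object at 0x7f933f3b3a10> 0.0187
scene {'fx': 473.62038254919094, 'fy': 473.62038254919094, 'cx': 316.965280995004, 'cy': 243.1689233452101, 'k1': -0.12071322922392973, 'position': array([ 1.34718777, -0.55507735,  0.77645938]), 'rotation': array([0.77919022, 0.38313609, 0.2281192 , 0.44048946])}
side {'fx': 514.6366313583973, 'fy': 514.6366313583973, 'cx': 318.34197402093747, 'cy': 234.62150585284328, 'k1': -0.012822739019486908, 'position': array([-0.217824  , -0.81257445,  1.08660526]), 'rotation': array([ 0.85061301,  0.35722187, -0.14568574, -0.35724742])}
wrist {'fx': 360.7945459151562, 'fy': 360.7945459151562, 'cx': 322.2293328713673, 'cy': 243.73251932614454, 'k1': -0.03509795596664816, 'position': array([ 0.23896499, -0.52663482,  0.37281374]), 'rotation': array([ 0.80041846, -0.10794108,  0.07955036, -0.5842523 ])}
```

View pics/scene0.png

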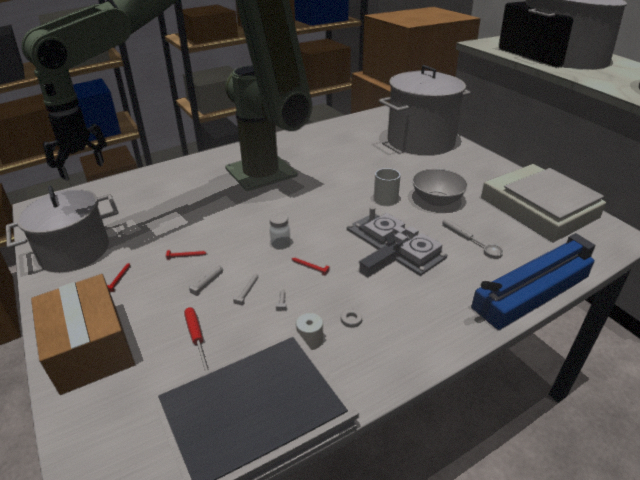

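View pics/side0.png

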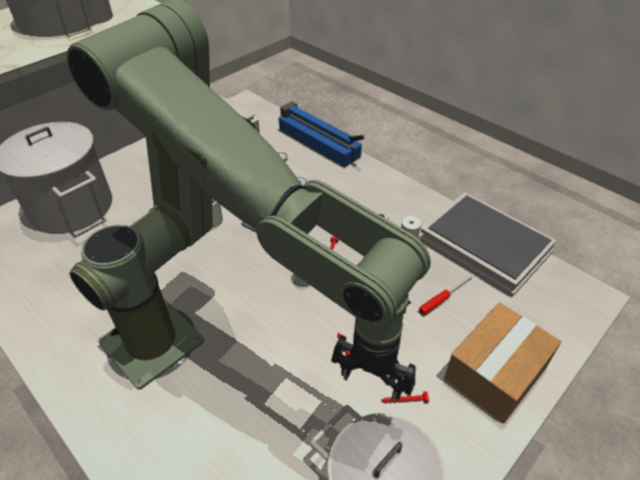

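View pics/wrist0.png

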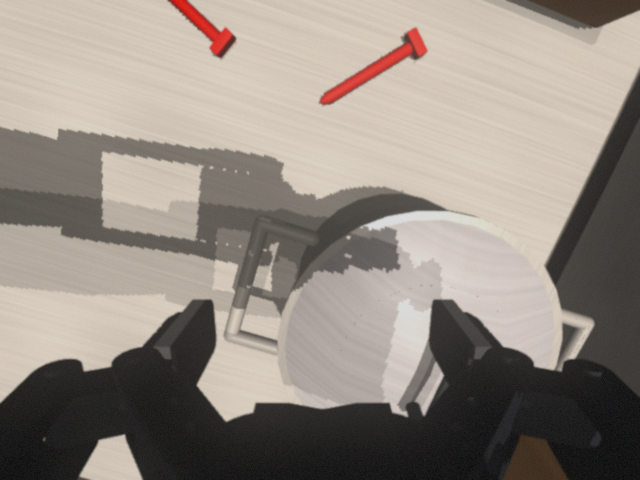

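The scene view shows three grey headed pins near (206,279), (246,289) and (282,299), three red look-alikes, and the jig near (400,240). I'll enlarge the pins and the jig next.

```bash
cat > h.py <<'E'
import numpy as np, cv2
from scipy.spatial.transform import Rotation as R
from cell import read_state, grab_frame, get_calibration
def rot(q): return R.from_quat([q[1],q[2],q[3],q[0]]).as_matrix()
def ray(c,u,v):
    K=np.array([[c['fx'],0,c['cx']],[0,c['fy'],c['cy']],[0,0,1]])
    p=cv2.undistortPoints(np.array([[[u,v]]],float),K,np.array([c['k1'],0,0,0,0]))[0,0]
    return rot(c['rotation'])@np.array([p[0],-p[1],-1.])
def onz(c,u,v,z):
    d=ray(c,u,v); P=np.array(c['position']); return P+d*(z-P[2])/d[2]
def proj(c,X):
    p=rot(c['rotation']).T@(np.array(X)-c['position']); x,y=p[0]/-p[2],-p[1]/-p[2]
    s=1+c['k1']*(x*x+y*y); return c['fx']*x*s+c['cx'],c['fy']*y*s+c['cy']
E
python3 - <<'E'
from h import *
im=cv2.imread('pics/scene0.png')
c=im[250:320,180:300]; cv2.imwrite('pics/cropA.png',cv2.resize(c,None,fx=6,fy=6,interpolation=cv2.INTER_CUBIC))
c=im[195:285,340:455]; cv2.imwrite('pics/cropB.png',cv2.resize(c,None,fx=6,fy=6,interpolation=cv2.INTER_CUBIC))
s=read_state(); print(rot(s['eef_rot']))
C=get_calibration('scene')
for p in [(206,279),(246,289),(282,299),(280,235),(400,240),(309,330)]: print(p,onz(C,*p,0.01).round(3))
E
```

```text
[[ 3.03900088e-01 -3.15592940e-04  9.52703856e-01]
 [-9.52702104e-01  1.84551470e-03  3.03900140e-01]
 [-1.85413771e-03 -9.99998247e-01  2.60186021e-04]]
(206, 279) [ 0.447 -0.359  0.01 ]
(246, 289) [ 0.533 -0.288  0.01 ]
(282, 299) [ 0.608 -0.23   0.01 ]
(280, 235) [ 0.379 -0.119  0.01 ]
(400, 240) [0.572 0.147 0.01 ]
(309, 330) [ 0.726 -0.225  0.01 ]
```

View pics/cropA.png

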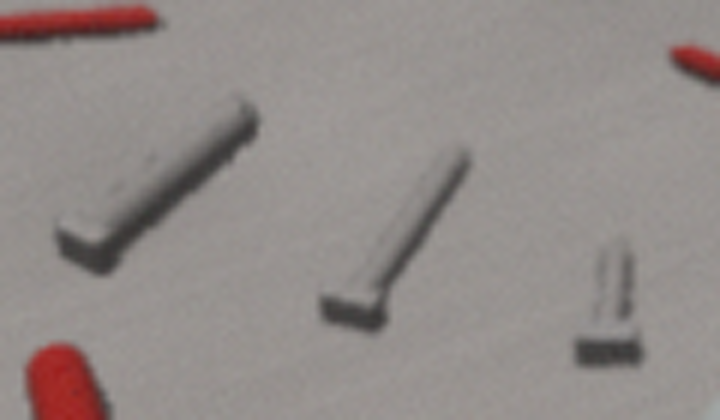

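View pics/cropB.png

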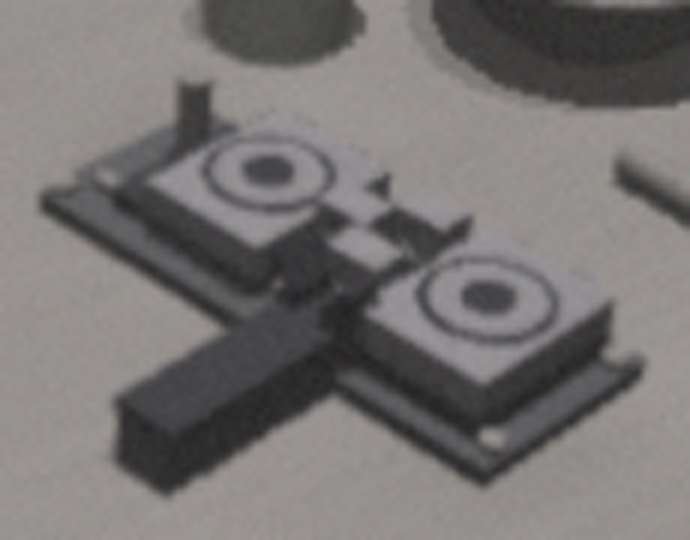

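Candidates are all "grey headed pins":
- (206,279): fat shank, so this is the thick pin.
- (246,289): slim and long, so this fits the right pin.
- (282,299): slim and short, so this is the short pin.

The red ones are look-alikes. I'll measure lengths and a coarse jig pose.

```bash
python3 - <<'E'
from h import *
C=get_calibration('scene')
A=lambda x,y:(180+x/6,250+y/6); B=lambda x,y:(340+x/6,195+y/6)
def show(n,p,z): print(n,np.round(onz(C,*p,z),4))
for n,h,t in(("thick",(105,225),(245,100)),("right",(375,288),(462,155)),("short",(612,325),(618,240))):
    a=onz(C,*A(*h),.012);b=onz(C,*A(*t),.008); print(n,a.round(3),b.round(3),'len',np.linalg.norm(a-b).round(3))
for n,p,z in [("post",(194,84),.074),("lowcorner",(485,478),.006),("rightcorner",(640,365),.012),("leftcorner",(42,195),.012),
 ("shelf outer L",(118,402),.035),("shelf outer R",(178,432),.035),("fixed slab corner near",(485,385),.044),("slab r",(610,305),.044),("ring fixed",(488,297),.044),("ring carr",(268,170),.044)]: show(n,B(*p),z)
E
```

```text
thick [ 0.468 -0.388  0.012] [ 0.419 -0.309  0.008] len 0.093
right [ 0.559 -0.309  0.012] [ 0.5   -0.245  0.008] len 0.087
short [ 0.626 -0.239  0.012] [ 0.58  -0.213  0.008] len 0.052
post [0.4857 0.1131 0.074 ]
lowcorner [0.7087 0.1046 0.006 ]
rightcorner [0.6921 0.2054 0.012 ]
leftcorner [0.4493 0.056  0.012 ]
shelf outer L [ 0.6161 -0.0172  0.035 ]
shelf outer R [ 0.6448 -0.0075  0.035 ]
fixed slab corner near [0.6955 0.1102 0.044 ]
slab r [0.6822 0.191  0.044 ]
ring fixed [0.6503 0.1504 0.044 ]
ring carr [0.5246 0.1281 0.044 ]
```

```bash
python3 - <<'E'
from h import *
C=get_calibration('wrist');s=read_state();M=rot(s['eef_rot'])
Rc=rot(C['rotation']); print('axis',-Rc[:,2],'in tool',M.T@-Rc[:,2],'pos tool',M.T@(C['position']-s['position']))
d=-Rc[:,2]; P=C['position']; print(P+d*(0.02-P[2])/d[2])
E
```

```text
axis [-0.25343184 -0.08012048 -0.96402957] in tool [ 0.00110043  0.96396    -0.26604494] pos tool [-0.0002426  -0.18051086  0.06756939]
[ 0.14618605 -0.55602908  0.02      ]
```

>>> play_rows:
  linear:
    - [0,0,0.03]
    - [0.295,0.657,0.06]
    - [0.295,0.657,0.06]
    - [0.295,0.657,0.06]
    - [0.295,0.657,0.06]
    - [0.295,0.657,0.06]
    - [0.295,0.657,0.06]
    - [0.295,0.657,0.06]
    - [0.295,0.657,0.06]
    - [0.295,0.657,0.06]
    - [0.295,0.657,0.06]
    - [0.295,0.657,0.06]
    - [0.295,0.657,0.06]
    - [0.295,0.657,0.06]
    - [0.295,0.657,0.06]
    - [0.295,0.657,0.06]
    - [0.295,0.657,0.06]
    - [0.295,0.657,0.06]
    - [0.295,0.657,0.06]
    - [0.295,0.657,0.06]
  twist: [0,-7,-7,-7,-7,-7,-7,-7,-7,-7,-7,-7,-7,-7,-7,-7,-7,-7,-7,-7]
  claw: [0,0,0,0,0,0,0,0,0,0,0,0,0,0,0,0,0,0,0,0]

```text
time: 1.82
position: [0.4702, 0.1119, 0.2531]
eef_rot: [0.546, -0.546, 0.45, -0.45]
wrist_force: [0.4, 0.5, 0.8]
width: 0.0
```

```bash
python3 - <<'E'
from h import *
import pickle
s=read_state();C=get_calibration('wrist');im=grab_frame('wrist');print(s['time'],s['position'],s['joint_velocities'].max(),rot(s['eef_rot']).round(3))
pickle.dump(C,open('w1.pkl','wb'))
cv2.imwrite('pics/w1.png',im)
E
```

```text
1.8167 [0.47017171 0.1118887  0.2530511 ] 0.042629457501254804 [[ 0.191 -0.001  0.982]
 [-0.982  0.001  0.191]
 [-0.001 -1.    -0.   ]]
```

View pics/w1.png

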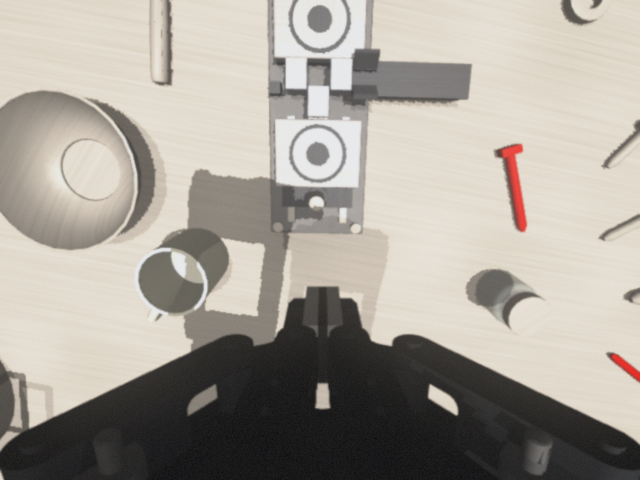

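The wrist view shows the jig upright: fixed slab at (319,20), carriage slab at (318,153), post top at (316,202), saddle at (365,75) and shelf out to (470,82). I'll crop it for edge measurements.

```bash
python3 - <<'E'
from h import *
im=cv2.imread('pics/w1.png')
cv2.imwrite('pics/w1a.png',cv2.resize(im[40:240,255:480],None,fx=3.5,fy=3,interpolation=cv2.INTER_CUBIC))
E
```

```text
(no output)
```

View pics/w1a.png

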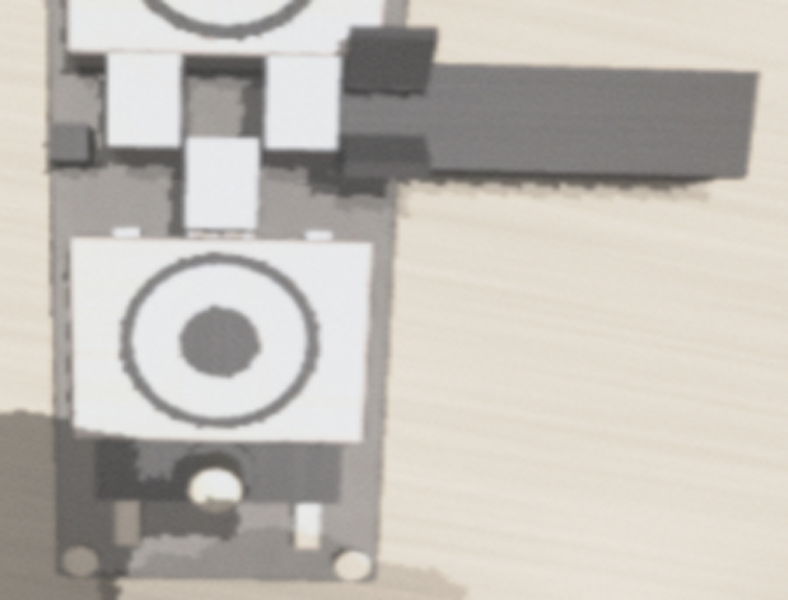

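```bash
python3 - <<'E'
from h import *
import pickle
C=pickle.load(open('w1.pkl','rb'))
W=lambda x,y,z:onz(C,255+(x+.5)/3.5-.5,40+(y+.5)/3-.5,z)
L=[W(x,y,.055) for x,y in((107,53),(182,55),(182,149),(107,147))]
Rk=[W(x,y,.055) for x,y in((266,57),(340,57),(339,150),(266,148))]
l=np.mean(L,0);r=np.mean(Rk,0);print('L',l,'R',r,'sep',np.linalg.norm(l-r),'size',np.linalg.norm(L[0]-L[1]),np.linalg.norm(L[1]-L[2]))
y=(l-r)/np.linalg.norm(l-r);print('yaw y',np.degrees(np.arctan2(y[1],y[0])), 'mid',(l+r)/2)
cn=W(758,72,.035);cf=W(745,177,.035);print('shelf end',cn,cf,np.linalg.norm(cn-cf),'mid',(cn+cf)/2)
o=(l+r)/2;e=(cn+cf)/2;v=(o-e)[:2];print('dist',np.linalg.norm(v),'yaw from shelf',np.degrees(np.arctan2(v[1],v[0])))
p=W(215,487,.074);print('post',p)
base=[W(57,577,.012),W(376,580,.012)];print('base',base,np.linalg.norm(base[0]-base[1]))
x=np.array([y[1],-y[0]]);d=(p-o)[:2];print('post jig',d@x,d@y[:2])
b=[W(72,238,.044),W(372,243,.044),W(362,440,.044),W(72,437,.044)]; print('slab',[((q-o)[:2]@x,(q-o)[:2]@y[:2]) for q in b])
for q in base: print((q-o)[:2]@x,(q-o)[:2]@y[:2])
E
```

```text
L [0.5971046  0.16263646 0.055     ] R [0.60489369 0.11947373 0.055     ] sep 0.04385990853488324 size 0.020593589426744746 0.02832220085122165
yaw y 100.2294370067973 mid [0.60099915 0.14105509 0.055     ]
shelf end [ 0.64464391 -0.00901056  0.035     ] [ 0.61133109 -0.01483557  0.035     ] 0.033818265042468654 mid [ 0.6279875  -0.01192307  0.035     ]
dist 0.15534055726995408 yaw from shelf 100.00515059676493
post [0.48040426 0.12020255 0.074     ]
base [array([0.42474945, 0.16587908, 0.012     ]), array([0.44448393, 0.05808223, 0.012     ])] 0.10958836514123088
post jig -0.12238117871493708 0.0008954126202299073
slab [(np.float64(-0.04177970454833413), np.float64(0.04411584860681905)), (np.float64(-0.0422124101404445), np.float64(-0.04394469927301265)), (np.float64(-0.10948252840792379), np.float64(-0.043605032675334714)), (np.float64(-0.10963370564183351), np.float64(0.0453699947959875))]
-0.16903961322643213 0.05572964560808387
-0.1687625111559922 -0.0538583691963203
```

>>> play_rows:
  linear:
    - [-0.034,0,0]
    - [-0.034,0,-0.04]
    - [-0.034,0,-0.08]
    - [-0.034,0,-0.12]
    - [-0.034,0,-0.16]
    - [-0.034,0,-0.19]
    - [-0.034,0,-0.205]
    - [-0.034,0,-0.205]
    - [-0.034,0,-0.205]
  twist: [-1,-1,-1,-1,-1,-1,-1,-1,-1]
  claw: [0,0,0,0,0,0,0,0,0]

```text
time: 2.62
position: [0.4346, 0.1077, 0.0478]
eef_rot: [-0.539, 0.541, -0.457, 0.456]
wrist_force: [-0.1, -0.2, 0.7]
width: -0.0
```

>>> play_rows:
  linear:
    - [0.01,0.0018,0]
    - [0.02,0.0036,0]
    - [0.025,0.0045,0]
    - [0.029,0.0052,0]
    - [0.033,0.0059,0]
    - [0.037,0.0066,0]
    - [0.041,0.0073,0]
    - [0.043,0.0077,0]
    - [0.045,0.008,0]
    - [0.045,0.008,0]
  twist: [0,0,0,0,0,0,0,0,0,0]
  claw: [0,0,0,0,0,0,0,0,0,0]

```text
time: 3.45
position: [0.481, 0.1173, 0.0483]
eef_rot: [0.54, -0.54, 0.456, -0.456]
wrist_force: [-0.7, -0.1, -1.0]
width: 0.0001
```

>>> play_rows:
  linear:
    - [0.002,0.0004,0]
    - [0.004,0.0007,0]
    - [0.006,0.001,0]
    - [0.006,0.001,0]
  twist: [0,0,0,0]
  claw: [0,0,0,0]

```text
time: 3.78
position: [0.4872, 0.1182, 0.0485]
eef_rot: [0.541, -0.54, 0.456, -0.456]
wrist_force: [-0.8, 0.6, 0.7]
width: 0.0002
```

```bash
python3 - <<'E'
from h import *
s=read_state();print(s['position'],s['wrist_force'])
im=grab_frame('scene');cv2.imwrite('pics/s2.png',cv2.resize(im[180:290,330:460],None,fx=6,fy=5,interpolation=cv2.INTER_CUBIC))
im=grab_frame('wrist');cv2.imwrite('pics/w2.png',im)
E
```

```text
[0.48723563 0.11822098 0.04850658] [-0.82454425  0.6298997   0.65670565]
```

View pics/s2.png

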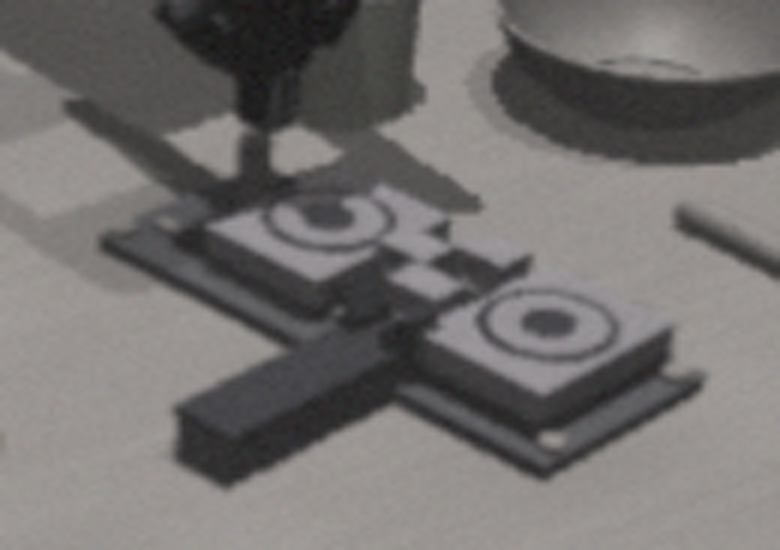

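View pics/w2.png

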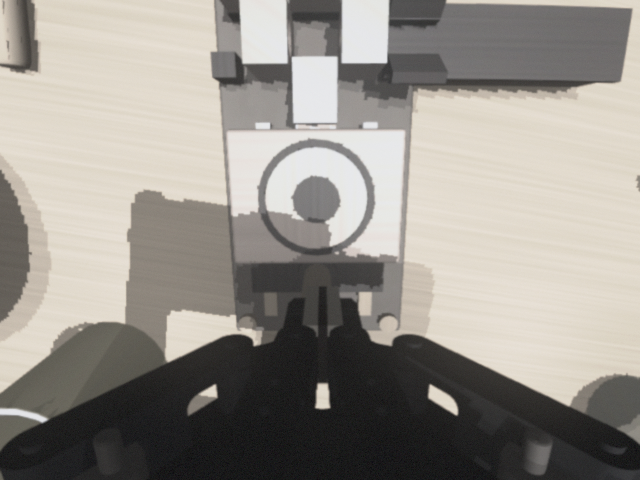

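```bash
python3 - <<'E'
from h import *
C=get_calibration('wrist')
o=np.array([.601,.141]);x=np.array([.9845,.1754]);y=np.array([-.1754,.9845])
def j(u,v,z):
    d=onz(C,u,v,z)[:2]-o;return (d@x).round(4),(d@y).round(4)
print('slab',[j(*p,.044) for p in((228,130),(405,130),(402,263),(236,262))])
print('kn fixed low edge',j(264,64,.055),j(363,64,.055),'carr',j(315,57,.055),j(315,123,.055))
print('post', j(316,267,.074)); print(proj(C,[*(o-.122*x),.074]),proj(C,[*(o-.116*x),.05]))
print((read_state()['position'][:2]-o)@x)
E
```

```text
slab [(np.float64(-0.0416), np.float64(0.0435)), (np.float64(-0.0422), np.float64(-0.0435)), (np.float64(-0.111), np.float64(-0.0455)), (np.float64(-0.1098), np.float64(0.0442))]
kn fixed low edge (np.float64(-0.0141), np.float64(0.0228)) (np.float64(-0.0144), np.float64(-0.0211)) carr (np.float64(-0.0114), np.float64(0.0002)) (np.float64(-0.0393), np.float64(0.0005))
post (np.float64(-0.1026), np.float64(0.0004))
(np.float64(317.34110447000427), np.float64(306.27184864541204)) (np.float64(317.77817668949143), np.float64(276.1691309838899))
-0.1164178742102578
```

```bash
python3 - <<'E'
from h import *
C=get_calibration('wrist');s=read_state();P=s['position'];M=rot(s['eef_rot']);print(M.round(3))
for dz in(-.011,0,.011): print(proj(C,P+M[:,2]*dz))
a=cv2.imread('pics/w2.png')[230:400,240:400];b=cv2.imread('pics/w1.png')[230:400,240:400]
cv2.imwrite('pics/w2c.png',cv2.resize(np.hstack([cv2.convertScaleAbs(a,alpha=2),cv2.convertScaleAbs(b,alpha=2)]),None,fx=2.5,fy=2.5,interpolation=cv2.INTER_CUBIC))
E
```

```text
[[ 0.168  0.     0.986]
 [-0.986 -0.     0.168]
 [ 0.    -1.     0.   ]]
(np.float64(322.4091306267048), np.float64(294.94898583919826))
(np.float64(322.4274808682796), np.float64(275.82247740823505))
(np.float64(322.44637084057155), np.float64(256.08389860912195))
```

View pics/w2c.png

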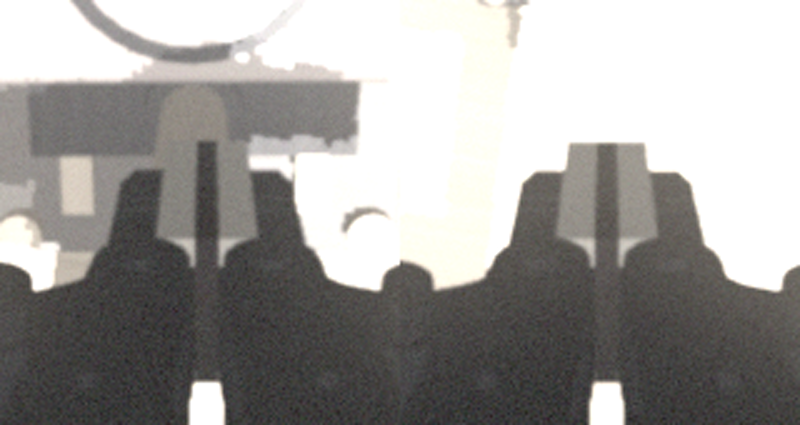

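```bash
python3 - <<'E'
from h import *
C=get_calibration('scene');s=read_state();P=s['position'];M=rot(s['eef_rot'])
f=lambda p:((p[0]-330)*6,(p[1]-180)*5)
o=np.array([.601,.141]);x=np.array([.9845,.1754])
print('tcp',f(proj(C,P)),'tip+-y',f(proj(C,P+[0,.01,0])),f(proj(C,P+[0,0,.03])))
for q in(-.1235,-.1):
  for z in(.028,.074): print(q,z,f(proj(C,[*(o+q*x),z])))
cv2.imwrite('pics/side2.png',grab_frame('side'))
E
```

```text
tcp (np.float64(261.60488420192667), np.float64(182.3510186069106)) tip+-y (np.float64(279.2046074577545), np.float64(177.02342747224193)) (np.float64(265.0791194967228), np.float64(136.4517922197119))
-0.1235 0.028 (np.float64(251.94745470588168), np.float64(205.85466801522415))
-0.1235 0.074 (np.float64(257.0515088698153), np.float64(136.4070509065688))
-0.1 0.028 (np.float64(288.7317749957916), np.float64(223.73305890439227))
-0.1 0.074 (np.float64(294.68855221911156), np.float64(153.89595266584223))
```

View pics/side2.png

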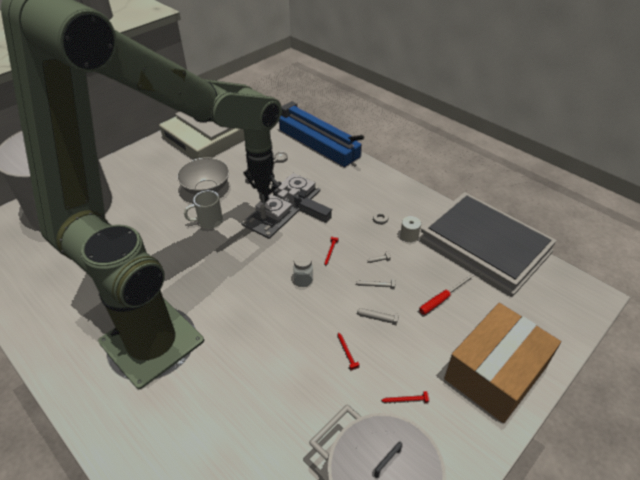

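```bash
python3 - <<'E'
from h import *
a=cv2.imread('pics/side2.png')[165:245,225:345]
cv2.imwrite('pics/side2c.png',cv2.resize(cv2.convertScaleAbs(a,alpha=1.5),None,fx=6,fy=6,interpolation=cv2.INTER_CUBIC))
C=get_calibration('side');P=read_state()['position']
o=np.array([.601,.141]);x=np.array([.9845,.1754])
f=lambda p:((p[0]-225)*6,(p[1]-165)*6)
for h in(0,.02,.04): print('tcp+',h,f(proj(C,P+[0,0,h])))
for z in(.028,.074): print('post',z,f(proj(C,[*(o-.123*x),z])))
E
```

```text
tcp+ 0 (np.float64(241.615879895111), np.float64(275.71466427470386))
tcp+ 0.02 (np.float64(238.4165394355373), np.float64(245.8494740107036))
tcp+ 0.04 (np.float64(235.15914497561596), np.float64(215.4352954459231))
post 0.028 (np.float64(233.13491624616142), np.float64(310.82558005971845))
post 0.074 (np.float64(225.56464516427968), np.float64(242.57330594958842))
```

View pics/side2c.png

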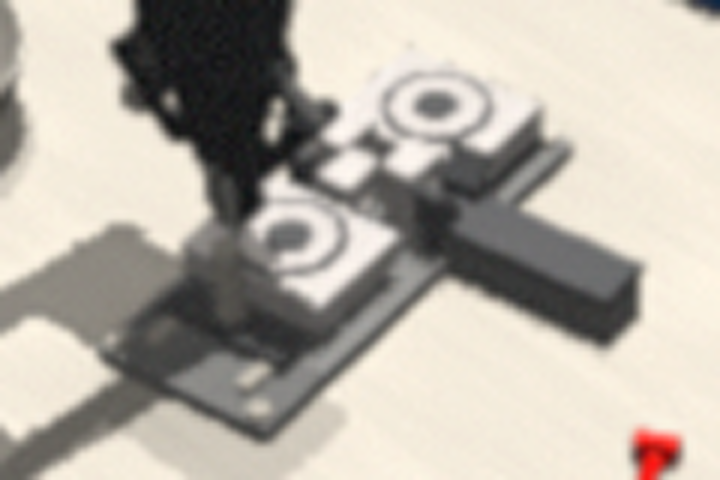

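The carriage hasn't moved, the force is about 0, and the tips look as if they are passing above the post. I'll back off and triangulate where the fingertips really end relative to the TCP.

>>> play_rows:
  linear:
    - [0,0,0.03]
    - [-0.04,-0.007,0.03]
    - [-0.065,-0.0115,0.03]
    - [-0.065,-0.0115,0.03]
    - [-0.065,-0.0115,0.03]
  twist: [0,0,0,0,0]
  claw: [0,0,0,0,0]

```text
time: 4.35
position: [0.4204, 0.1066, 0.0781]
eef_rot: [-0.54, 0.541, -0.456, 0.456]
wrist_force: [0.1, 0.4, 0.5]
width: 0.0002
```

```bash
python3 - <<'E'
from h import *
P=read_state()['position'];print(P)
for n in('scene','side'):
    C=get_calibration(n);im=grab_frame(n);u,v=np.round(proj(C,P)).astype(int);print(n,u,v)
    c=im[v-45:v+25,u-40:u+40];c=cv2.resize(cv2.convertScaleAbs(c,alpha=1.8),None,fx=5,fy=5,interpolation=cv2.INTER_CUBIC)
    for h in(0,.01,.02,.03,.04):
        a=proj(C,P+[0,0,h]);cv2.circle(c,(int((a[0]-u+40)*5)+60,int((a[1]-v+45)*5)),2,(0,0,255),-1)
    cv2.imwrite(f'pics/{n}3.png',c)
    globals()[n]=c
cv2.imwrite('pics/tips.png',np.hstack([scene,side]))
E
```

```text
[0.42035133 0.106627   0.07812935]
scene 357 198
side 250 216
```

View pics/tips.png

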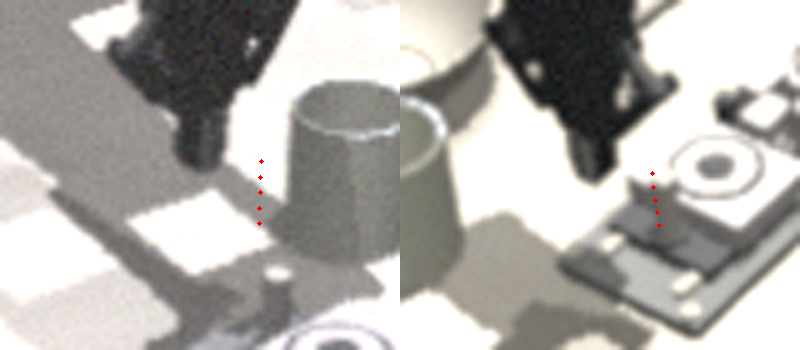

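```bash
python3 - <<'E'
from h import *
P=read_state()['position'];out=[]
for n in('scene','side'):
    C=get_calibration(n);im=grab_frame(n);u,v=np.round(proj(C,P)).astype(int)
    c=im[v-25:v+10,u-25:u+25];c=cv2.resize(c,None,fx=8,fy=8,interpolation=cv2.INTER_NEAREST);out.append(c)
cv2.imwrite('pics/tips2.png',np.hstack(out))
E
```

```text
(no output)
```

View pics/tips2.png

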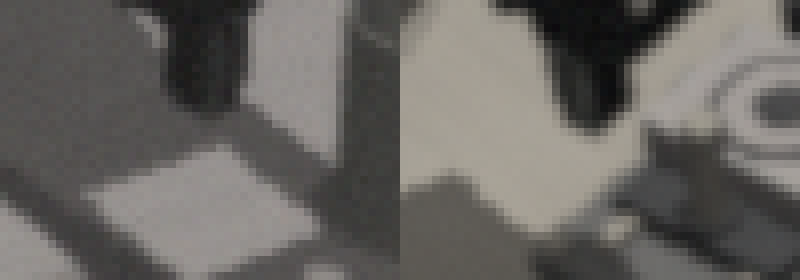

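```bash
python3 - <<'E'
from h import *
from cell import robot
print([a for a in dir(robot) if a[0]!='_'])
P=read_state()['position']
rs=[]
for n,du,dv in(('scene',1,-11.2),('side',-1.5,-8.6)):
    C=get_calibration(n);u,v=np.round(proj(C,P));rs.append((C['position'],ray(C,u+du,v+dv)))
(p1,d1),(p2,d2)=rs
t=np.linalg.lstsq(np.c_[d1,-d2],p2-p1,rcond=None)[0];a,b=p1+t[0]*d1,p2+t[1]*d2
print(a,b,(a+b)/2-P)
E
```

```text
['MotionError', 'pinch_z']
[0.42353617 0.10699965 0.114698  ] [0.42351704 0.10629402 0.11401873] [ 3.65065132e-04 -9.96845530e-05  3.55650338e-02]
```

The two views agree to within 1 mm. The shut fingertips end about 35 mm above the reported TCP, which is why the fingers passed over the post. I'll use that offset, go lower at a height that is safe under either reading, and push.

>>> play_rows:
  linear:
    - [0,0.002,-0.03]
    - [0,0.002,-0.058]
    - [0,0.002,-0.058]
    - [0.02,0.0056,-0.058]
    - [0.035,0.0082,-0.058]
    - [0.042,0.0095,-0.058]
    - [0.046,0.0102,-0.058]
    - [0.05,0.0109,-0.058]
    - [0.05,0.0109,-0.058]
  twist: [0,0,0,0,0,0,0,0,0]
  claw: [0,0,0,0,0,0,0,0,0]

```text
time: 5.3
position: [0.4722, 0.1176, 0.0207]
eef_rot: [0.541, -0.54, 0.456, -0.456]
wrist_force: [-0.8, 0.0, -1.1]
width: -0.0002
```

```bash
python3 - <<'E'
from h import *
print(read_state()['wrist_force'])
a=grab_frame('wrist')[60:400,180:460];b=grab_frame('side')[165:245,225:345]
cv2.imwrite('pics/w4.png',np.hstack([cv2.resize(cv2.convertScaleAbs(a,alpha=1.5),(420,510)),cv2.resize(cv2.convertScaleAbs(b,alpha=1.0),(370,510),interpolation=cv2.INTER_CUBIC)]))
E
```

```text
[-0.839965    0.00885547 -1.05127923]
```

View pics/w4.png

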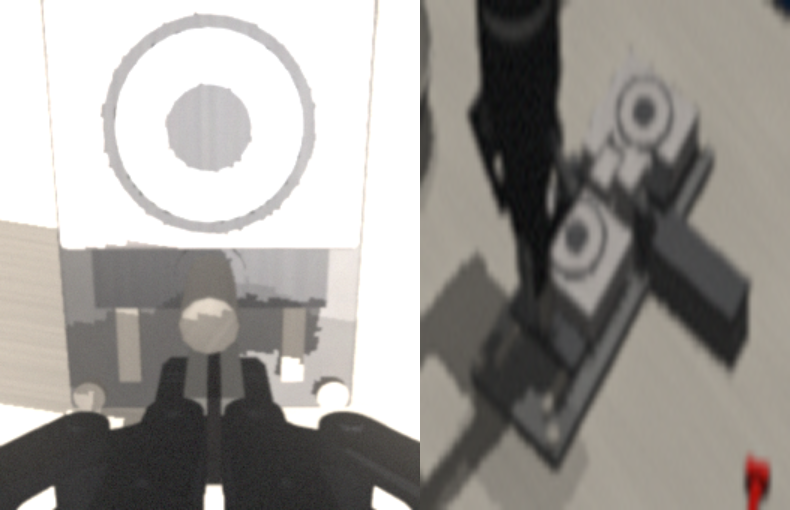

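The post top now sits just ahead of the shut fingers, which are low enough. I'll keep pushing.

>>> play_rows:
  linear:
    - [0.004,0.0007,0]
    - [0.008,0.0014,0]
    - [0.012,0.0021,0]
    - [0.012,0.0021,0]
  twist: [0,0,0,0]
  claw: [0,0,0,0]

```text
time: 5.73
position: [0.4847, 0.1199, 0.0204]
eef_rot: [0.541, -0.54, 0.456, -0.456]
wrist_force: [-1.4, 0.9, -0.2]
width: 0.0004
```

```bash
python3 - <<'E'
from h import *
C=get_calibration('wrist');im=grab_frame('wrist');cv2.imwrite('pics/w5.png',im)
g=cv2.cvtColor(im,cv2.COLOR_BGR2GRAY)
a=im[0:400,180:460]
cv2.imwrite('pics/w5c.png',cv2.resize(cv2.convertScaleAbs(a,alpha=1.3),(560,600)))
E
```

```text
(no output)
```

View pics/w5c.png

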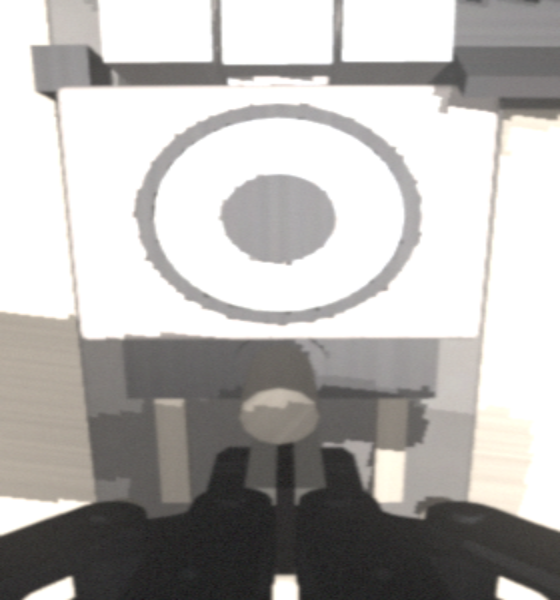

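The three knuckles' near edges are now level, at about v=42 in the raw picture. I'll nudge further to feel the stop and then measure.

>>> play_rows:
  linear:
    - [0.002,0.0004,0]
    - [0.004,0.0007,0]
    - [0.004,0.0007,0]
  twist: [0,0,0]
  claw: [0,0,0]

```text
time: 6.03
position: [0.485, 0.1202, 0.0199]
eef_rot: [-0.539, 0.542, -0.457, 0.454]
wrist_force: [-8.2, -1.7, 6.5]
width: 0.0001
```

```bash
python3 - <<'E'
from h import *
C=get_calibration('wrist');im=grab_frame('wrist');cv2.imwrite('pics/w6.png',im)
cv2.imwrite('pics/w6c.png',cv2.resize(im[0:260,190:450],(780,600),interpolation=cv2.INTER_CUBIC))
import pickle;pickle.dump(C,open('w6.pkl','wb'));print(read_state()['wrist_force'])
E
```

```text
[-8.11603075 -1.3367289   5.54920073]
```

View pics/w6c.png

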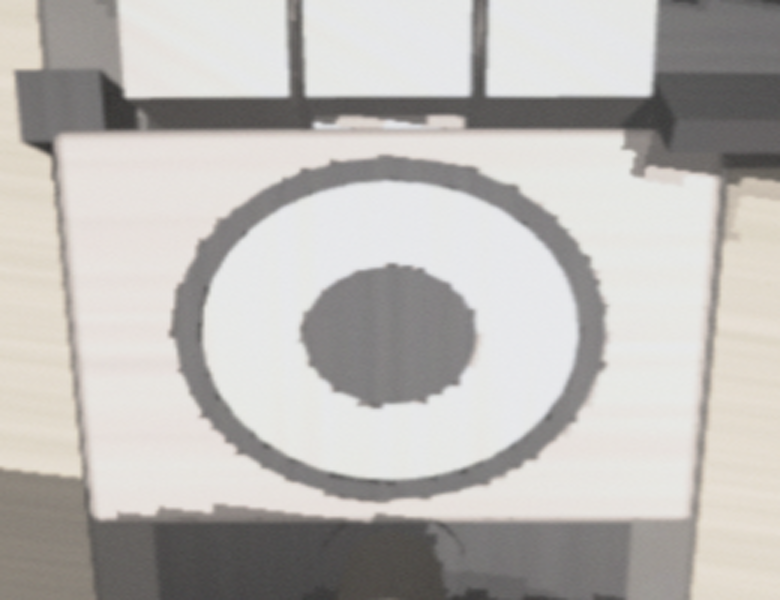

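The stop is felt: 4 mm commanded gave only 0.3 mm of motion and 8 N. The knuckle edges line up at crop row 97. The carriage is home. I'll retreat and go to look at the pins.

>>> play_rows:
  linear:
    - [-0.03,-0.005,0]
    - [-0.035,-0.006,0.03]
    - [-0.035,-0.006,0.07]
    - [-0.035,-0.006,0.11]
    - [-0.02,-0.04,0.15]
    - [0.0,-0.08,0.15]
    - [0.02,-0.12,0.15]
    - [0.03,-0.16,0.15]
    - [0.04,-0.2,0.15]
    - [0.05,-0.24,0.15]
    - [0.06,-0.28,0.15]
    - [0.07,-0.32,0.15]
    - [0.08,-0.36,0.15]
    - [0.09,-0.4,0.15]
    - [0.096,-0.44,0.15]
    - [0.096,-0.455,0.15]
    - [0.096,-0.455,0.15]
    - [0.096,-0.455,0.15]
    - [0.096,-0.455,0.15]
    - [0.096,-0.455,0.15]
  twist: [0,0,0,0,7,14,21,28,35,42,49,56,63,70,77,84,91,98,105,112]
  claw: [0,0,0,0,0,0,0,0,0,0,0,0,0,0,0,0,0,0,0,0]

```text
time: 7.75
position: [0.5845, -0.3359, 0.1703]
eef_rot: [-0.68, 0.681, 0.193, -0.192]
wrist_force: [-0.5, -0.1, -0.7]
width: -0.0002
```

>>> play_rows:
  linear:
    - [0,0,0]
    - [0,0,0]
    - [0,0,0]
  twist: [7,11,11]
  claw: [0,0,0]

```text
time: 8.0
position: [0.5846, -0.3353, 0.1705]
eef_rot: [-0.659, 0.66, 0.256, -0.255]
wrist_force: [-0.6, 0.1, -0.4]
width: -0.0
```

```bash
python3 - <<'E'
from h import *
import pickle
s=read_state();C=get_calibration('wrist');im=grab_frame('wrist');print(s['time'],s['position'],rot(s['eef_rot'])[:,2].round(3),abs(s['joint_velocities']).max(),s['q'].round(2))
pickle.dump(C,open('w7.pkl','wb'));cv2.imwrite('pics/w7.png',im)
E
```

```text
8.0 [ 0.5845735  -0.33530634  0.17052604] [-0.674  0.739 -0.002] 0.09680289751882153 [-0.65  0.43  1.3   0.    1.41 -1.39]
```

View pics/w7.png

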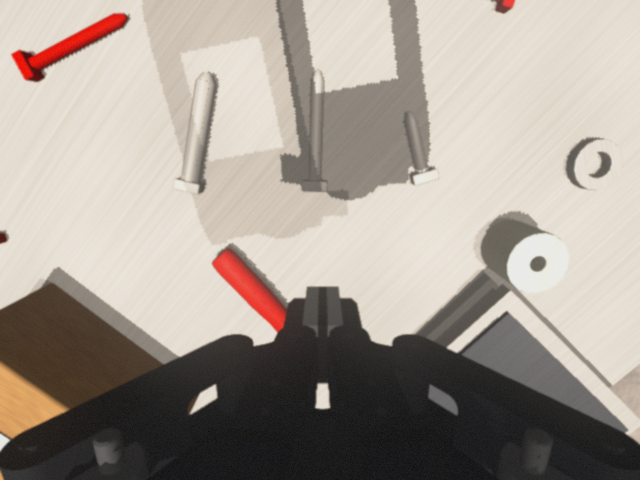

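The wrist view has the pins at (200,130) thick, (316,130) slim and long, and (418,148) slim and short. The middle one is the right pin. This crop is to confirm it.

```bash
python3 - <<'E'
from h import *
im=cv2.imread('pics/w7.png')[55:205,170:450]
cv2.imwrite('pics/w7c.png',cv2.resize(im,None,fx=2.8,fy=4,interpolation=cv2.INTER_CUBIC))
im=cv2.imread('pics/w7.png')[60:200,270:360]
cv2.imwrite('pics/w7d.png',cv2.resize(im,None,fx=4,fy=4,interpolation=cv2.INTER_CUBIC))
E
```

```text
(no output)
```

View pics/w7c.png

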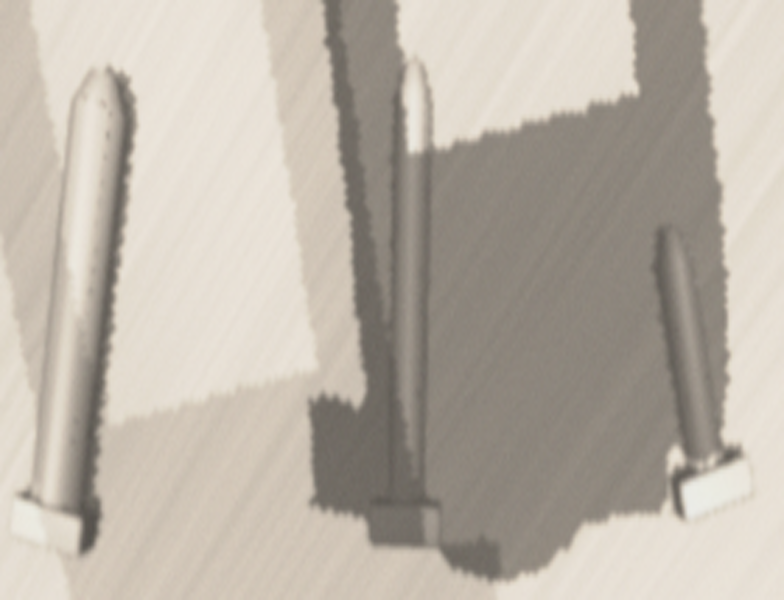

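View pics/w7d.png

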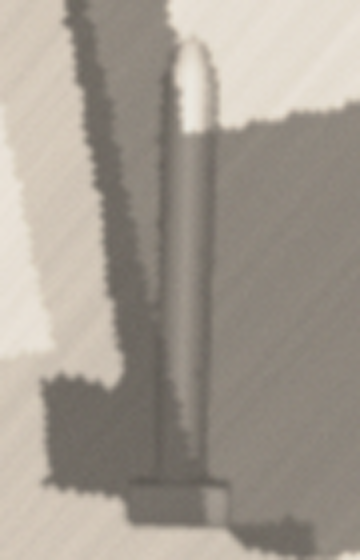

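```bash
python3 - <<'E'
from h import *
import pickle
C=pickle.load(open('w7.pkl','rb'))
W=lambda x,y,z:onz(C,270+(x+.5)/4-.5,60+(y+.5)/4-.5,z)
tip=W(191,38,.006);a=W(184,475,.006);b=W(189,150,.006)
h=[W(*p,.016) for p in((130,483),(228,488),(224,527),(127,523))]
print('tip',tip,'near head',a,'len',np.linalg.norm(tip-a));d=(tip-a);print('yaw',np.degrees(np.arctan2(d[1],d[0])),np.degrees(np.arctan2(*(b-a)[1::-1])))
print('dia',np.linalg.norm(W(160,475,.006)-W(208,475,.006)),np.linalg.norm(W(165,150,.006)-W(213,150,.006)))
hc=np.mean(h,0);print('head',hc,np.linalg.norm(h[0]-h[1]),np.linalg.norm(h[1]-h[2]));v=tip-hc;print('yaw head-tip',np.degrees(np.arctan2(v[1],v[0])),np.linalg.norm(v[:2]))
u=v[:2]/np.linalg.norm(v[:2])
o=tip[:2]-.096*u;print('origin',o,'grip',o+.025*u,u)
E
```

```text
tip [ 0.49317809 -0.24105816  0.006     ] near head [ 0.55611297 -0.3129213   0.006     ] len 0.0955254382235513
yaw 131.21058461344387 131.2436549954479
dia 0.011348755953291182 0.010753183222651386
head [ 0.55911834 -0.31830014  0.016     ] 0.022563961669139137 0.009013076501691563
yaw head-tip 130.48685529990212 0.10156003394448244
origin [ 0.55550836 -0.31407143] grip [ 0.53927652 -0.29505756] [-0.64927358  0.76055494]
```

The middle pin measures about 11–12 mm diameter and 95.5 mm long at yaw 131°, so it is the right pin. Before grasping I'll find the true tip height with a light bench touch, fingers shut, on clear bench 50 mm to the side.

>>> play_rows:
  linear:
    - [-0.04,0.006,0]
    - [-0.086,0.012,-0.02]
    - [-0.086,0.012,-0.06]
    - [-0.086,0.012,-0.1]
    - [-0.086,0.012,-0.14]
    - [-0.086,0.012,-0.17]
    - [-0.086,0.012,-0.19]
    - [-0.086,0.012,-0.198]
    - [-0.086,0.012,-0.198]
  twist: [-1.3,-1.3,-1.3,-1.3,-1.3,-1.3,-1.3,-1.3,-1.3]
  claw: [0,0,0,0,0,0,0,0,0]

```text
time: 8.8
position: [0.4963, -0.3214, -0.03]
eef_rot: [0.664, -0.661, -0.247, 0.248]
wrist_force: [-1.0, -0.3, 0.4]
width: 0.0
```

```bash
python3 - <<'E'
from h import *
s=read_state();print(s['time'],s['position'],s['wrist_force'],rot(s['eef_rot'])[:,2])
im=grab_frame('wrist');cv2.imwrite('pics/w8.png',im)
C=get_calibration('scene');u,v=map(int,proj(C,s['position']));im=grab_frame('scene')[v-60:v+30,u-60:u+60];cv2.imwrite('pics/s8.png',cv2.resize(cv2.convertScaleAbs(im,alpha=1.4),None,fx=6,fy=6,interpolation=cv2.INTER_CUBIC))
E
```

```text
8.8 [ 0.49634863 -0.32141419 -0.0299876 ] [-1.02908882 -0.3320124   0.44543956] [-0.65507678  0.75555082  0.00416746]
```

View pics/s8.png

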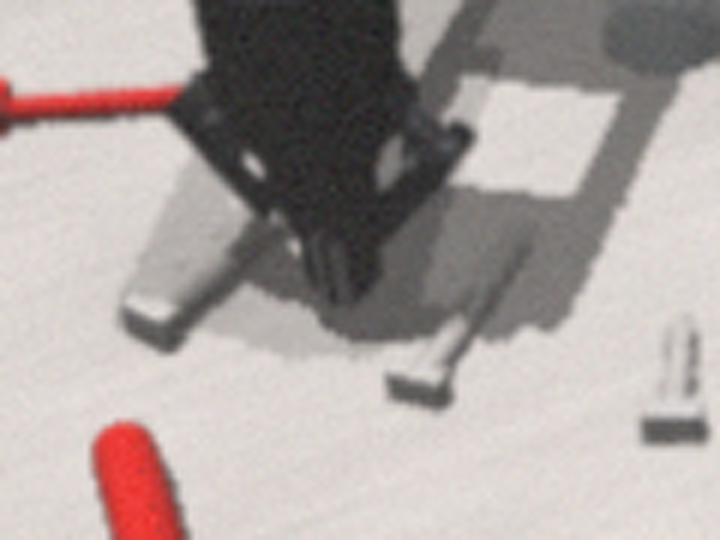

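At TCP z = −0.030 there is still no contact, so the offset is confirmed. I'll creep down.

>>> play_rows:
  linear:
    - [0,0,-0.0015]
    - [0,0,-0.003]
    - [0,0,-0.004]
    - [0,0,-0.004]
  twist: [0,0,0,0]
  claw: [0,0,0,0]

```text
time: 9.23
position: [0.4983, -0.3231, -0.0307]
eef_rot: [-0.662, 0.663, 0.248, -0.247]
wrist_force: [0.3, -0.1, 0.1]
width: 0.0002
```

>>> play_rows:
  linear:
    - [0,0,-0.001]
    - [0,0,-0.002]
    - [0,0,-0.002]
  twist: [0,0,0]
  claw: [0,0,0]

```text
time: 9.48
position: [0.4976, -0.3225, -0.0337]
eef_rot: [0.662, -0.662, -0.248, 0.248]
wrist_force: [0.1, 0.2, 0.2]
width: 0.0
```

>>> play_rows:
  linear:
    - [0,0,-0.001]
    - [0,0,-0.002]
    - [0,0,-0.002]
  twist: [0,0,0]
  claw: [0,0,0]

```text
time: 9.73
position: [0.4975, -0.3225, -0.0359]
eef_rot: [0.663, -0.662, -0.248, 0.248]
wrist_force: [-0.5, -1.0, -0.5]
width: -0.0002
```

>>> play_rows:
  linear:
    - [0,0,-0.001]
    - [0,0,-0.002]
    - [0,0,-0.002]
  twist: [0,0,0]
  claw: [0,0,0]

```text
time: 9.98
position: [0.4978, -0.3227, -0.0377]
eef_rot: [-0.662, 0.662, 0.248, -0.248]
wrist_force: [0.4, -1.0, -0.0]
width: 0.0002
```

>>> play_rows:
  linear:
    - [0,0,-0.001]
    - [0,0,-0.002]
    - [0,0,-0.002]
  twist: [0,0,0]
  claw: [0,0,0]

```text
time: 10.23
position: [0.4979, -0.3227, -0.0378]
eef_rot: [0.662, -0.662, -0.248, 0.248]
wrist_force: [-3.8, 2.3, 11.3]
width: -0.0004
```

>>> play_rows:
  linear:
    - [0,0,-0.001]
    - [0,0,-0.002]
    - [0,0,-0.002]
  twist: [0,0,0]
  claw: [0,0,0]

```text
time: 10.48
position: [0.4979, -0.3227, -0.0379]
eef_rot: [0.662, -0.662, -0.248, 0.248]
wrist_force: [-7.8, 6.2, 21.4]
width: 0.0002
```

The touch is clean at TCP z = −0.0378, so shut tips are at TCP + 37.8 mm. Next I'll rise, open halfway and hover over the pin.

>>> play_rows:
  linear:
    - [0,0,0.03]
    - [0,0,0.065]
    - [0.02,0.016,0.065]
    - [0.0385,0.032,0.06]
    - [0.0385,0.032,0.045]
    - [0.0385,0.032,0.04]
    - [0.0385,0.032,0.04]
  twist: [0,0,0,0,0,0,0]
  claw: [0.2,0.5,0.5,0.5,0.5,0.5,0.5]
  grip_force: 40

```text
time: 11.07
position: [0.5344, -0.2892, -0.0037]
eef_rot: [0.664, -0.661, -0.247, 0.249]
wrist_force: [-0.5, 0.1, -0.5]
width: 0.0427
```

```bash
python3 - <<'E'
from h import *
s=read_state();C=get_calibration('wrist');im=grab_frame('wrist');print(s['position'],rot(s['eef_rot'])[:,2].round(4),s['width'])
for h in (0,.025,.05,-.008+0): pass
o=np.array([.556,-.3133]);u=np.array([-.656,.755])
for t in(0,.03,.096): 
    p=proj(C,[*(o+t*u),.006]);print(t,p);cv2.circle(im,tuple(map(int,p)),2,(255,0,0),-1)
cv2.imwrite('pics/w9.png',im)
E
```

```text
[ 0.53440436 -0.2891874  -0.003735  ] [-0.6564  0.7544  0.0046] 0.042666404368362255
0 (np.float64(322.3660053349079), np.float64(339.0893257755985))
0.03 (np.float64(322.4644048538699), np.float64(286.3647341418751))
0.096 (np.float64(322.71220466629177), np.float64(152.44670571892837))
```

View pics/w9.png

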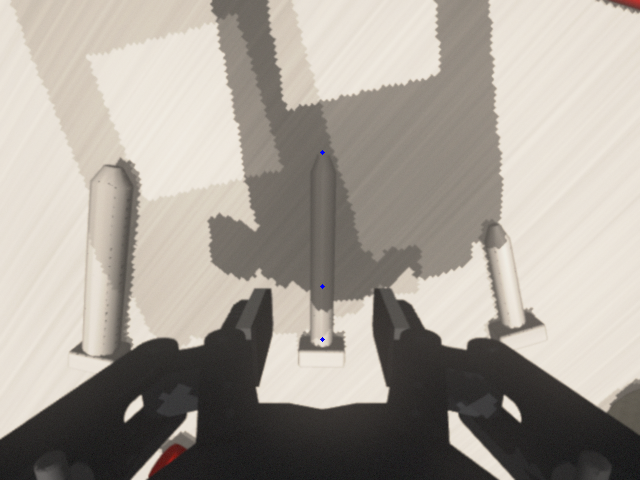

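The pin is centred between the jaws (pin u=322, jaws 271 to 374). I'll descend and grip.

>>> play_rows:
  linear:
    - [0,0,-0.015]
    - [0,0,-0.028]
    - [0,0,-0.0345]
    - [0,0,-0.0345]
    - [0,0,-0.0345]
    - [0,0,-0.0345]
    - [0,0,-0.0345]
    - [0,0,-0.0345]
    - [0,0,-0.0345]
    - [0,0,-0.0345]
  twist: [0,0,0,0,0,0,0,0,0,0]
  claw: [0.5,0.5,0.5,0.5,0,0,0,0,0,0]

```text
time: 11.95
position: [0.5369, -0.2911, -0.0353]
eef_rot: [-0.662, 0.663, 0.248, -0.247]
wrist_force: [-0.1, -0.6, 1.4]
width: 0.0097
```

>>> play_rows:
  linear:
    - [0,0,0.02]
    - [0,0,0.06]
    - [0,0,0.1]
    - [0,0,0.13]
    - [0,0,0.13]
  twist: [0,0,0,0,0]
  claw: [0,0,0,0,0]

```text
time: 12.37
position: [0.5414, -0.2941, 0.1025]
eef_rot: [-0.658, 0.667, 0.251, -0.245]
wrist_force: [1.8, -1.3, 0.3]
width: 0.01
```

```bash
python3 - <<'E'
from h import *
import pickle
s=read_state();C=get_calibration('wrist');im=grab_frame('wrist');print(s['time'],s['position'],rot(s['eef_rot'])[:,2].round(4),s['width'])
cv2.imwrite('pics/w10.png',im);pickle.dump((C,s),open('w10.pkl','wb'))
C=get_calibration('scene');u,v=map(int,proj(C,s['position']));im=grab_frame('scene')[v-60:v+40,u-60:u+60];cv2.imwrite('pics/s10.png',cv2.resize(cv2.convertScaleAbs(im,alpha=1.4),None,fx=5,fy=5,interpolation=cv2.INTER_CUBIC))
E
```

```text
12.3667 [ 0.54135203 -0.29411885  0.10252725] [-0.6561  0.7545 -0.015 ] 0.010021830339585083
```

View pics/w10.png

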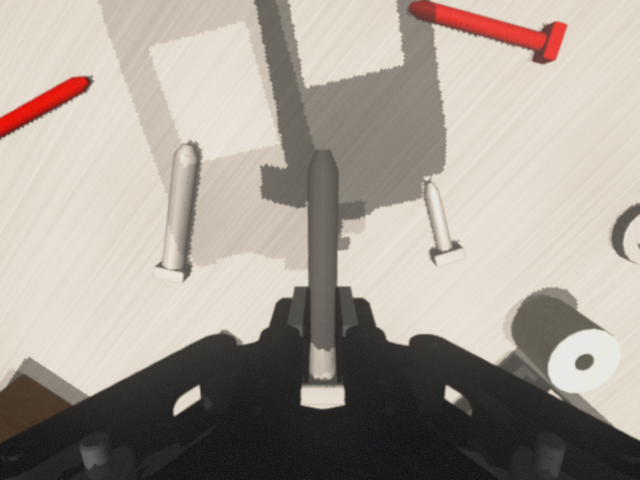

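View pics/s10.png

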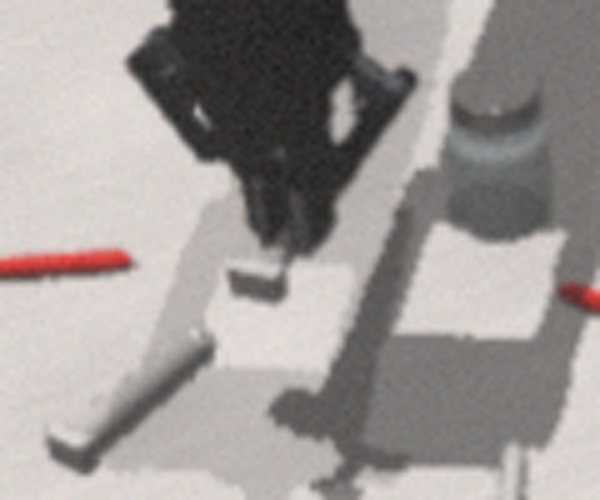

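```bash
python3 - <<'E'
from h import *
import pickle
C,s=pickle.load(open('w10.pkl','rb'));P=s['position'];M=rot(s['eef_rot'])
T=lambda x,up,z:proj(C,P+M@np.array([x,-up,z]))
print('tip',T(0,.0413,.0667),'head rear top', T(0,.0513,-.0393),'head front top',T(0,.0513,-.0293))
for up in(.035,.0413,.048):print(T(0,up,.0667))
E
```

```text
tip (np.float64(321.4092784630477), np.float64(146.08950160210895)) head rear top (np.float64(321.2984703565419), np.float64(403.9115721989256)) head front top (np.float64(321.29974602525556), np.float64(384.0089469203926))
(np.float64(321.4533526324017), np.float64(146.00841218578336))
(np.float64(321.4092784630477), np.float64(146.08950160210895))
(np.float64(321.3578125933477), np.float64(146.18419115403174))
```

The right pin is held level, and its tip and head appear within about 2 px of prediction. I'll carry it over the shelf, turned to the jig's yaw.

>>> play_rows:
  linear:
    - [0.008,0.032,0]
    - [0.016,0.065,0]
    - [0.024,0.098,0]
    - [0.033,0.131,0]
    - [0.041,0.164,0]
    - [0.05,0.197,0]
    - [0.058,0.23,0]
    - [0.066,0.262,0]
    - [0.073,0.29,0]
    - [0.079,0.312,-0.01]
    - [0.0828,0.325,-0.02]
    - [0.0828,0.329,-0.03]
    - [0.0828,0.329,-0.033]
    - [0.0828,0.329,-0.033]
    - [0.0828,0.329,-0.033]
  twist: [-3,-6,-9,-12,-15,-18,-21,-24,-27,-30,-30.9,-30.9,-30.9,-30.9,-30.9]
  claw: [0,0,0,0,0,0,0,0,0,0,0,0,0,0,0]

```text
time: 13.72
position: [0.6179, 0.0373, 0.0596]
eef_rot: [-0.704, 0.704, 0.061, -0.063]
wrist_force: [0.2, 0.4, -0.5]
width: 0.0095
```

```bash
cat > rep.py <<'E'
from h import *
import sys
def rep(tag):
    s=read_state();C=get_calibration('wrist');im=grab_frame('wrist');P=s['position'];M=rot(s['eef_rot'])
    o=np.array([.601,.141]);x=np.array([.9845,.1754]);y=np.array([-.1754,.9845]);d=P[:2]-o
    print(s['time'],P,'jig',(d@x).round(4),(d@y).round(4),'yaw',np.degrees(np.arctan2(M[1,2],M[0,2])).round(2),s['wrist_force'].round(1),s['width'])
    cv2.imwrite(f'pics/{tag}.png',im)
rep(sys.argv[1])
E
python3 rep.py w11
```

```text
13.7167 [0.61787865 0.03726598 0.05959805] jig -0.0016 -0.1051 yaw 100.05 [ 0.2  0.4 -0.5] 0.009524978479852366
```

View pics/w11.png

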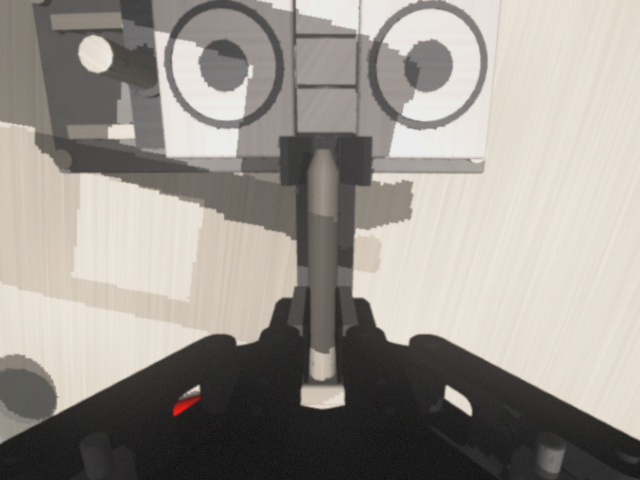

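```bash
python3 - <<'E'
from h import *
im=cv2.imread('pics/w11.png')[0:190,270:385]
cv2.imwrite('pics/w11c.png',cv2.resize(cv2.convertScaleAbs(im,alpha=1.5),None,fx=4,fy=3,interpolation=cv2.INTER_CUBIC))
E
```

```text
(no output)
```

View pics/w11c.png

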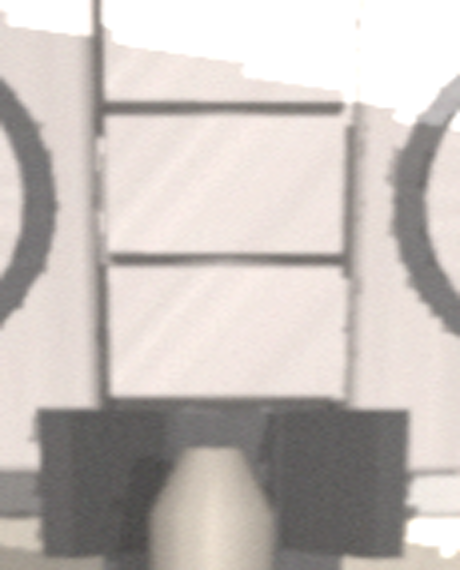

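```bash
python3 - <<'E'
from h import *
C=get_calibration('wrist');s=read_state();P=s['position'];M=rot(s['eef_rot'])
o=np.array([.601,.141]);x=np.array([.9845,.1754]);y=np.array([-.1754,.9845])
for u,v,z in((326.5,110,.055),(326.1,60,.055),(326,137,.06)):
    q=onz(C,u,v,z);d=q[:2]-o;print('jig',d@x,d@y,'tool x',M.T[0]@(q-P),M.T[2]@(q-P))
print(proj(C,P+M@np.array([0,-.0413,.0587])))
E
```

```text
jig 0.0016495758809551633 -0.021703168713768373 tool x 0.0023233581058710075 0.08369557744273136
jig 0.0014113528525871457 0.0007934457624372396 tool x 0.002054713934243956 0.1061917881329163
jig 0.0013846424040610131 -0.03450107403496008 tool x 0.0020717973705130454 0.07089662064532927
(np.float64(321.53074011126563), np.float64(168.27348998711557))
```

>>> play_rows:
  linear:
    - [0.0016,0.0003,0]
    - [0.0016,0.0003,0]
    - [0.0016,0.0003,-0.01]
    - [0.0016,0.0003,-0.02]
  twist: [0,0,0,0]
  claw: [0,0,0,0]

```text
time: 14.1
position: [0.6219, 0.0382, 0.0416]
eef_rot: [-0.704, 0.705, 0.063, -0.061]
wrist_force: [-0.7, 0.5, -1.3]
width: 0.0095
```

```bash
python3 rep.py w12; python3 - <<'E'
from h import *
im=cv2.imread('pics/w12.png')[0:400,230:420]
cv2.imwrite('pics/w12c.png',cv2.resize(cv2.convertScaleAbs(im,alpha=1.5),None,fx=2.5,fy=1.5,interpolation=cv2.INTER_CUBIC))
E
```

```text
14.1 [0.62188154 0.03816249 0.04156384] jig 0.0025 -0.1049 yaw 100.06 [-0.7  0.5 -1.3] 0.009503148768180418
```

View pics/w12c.png

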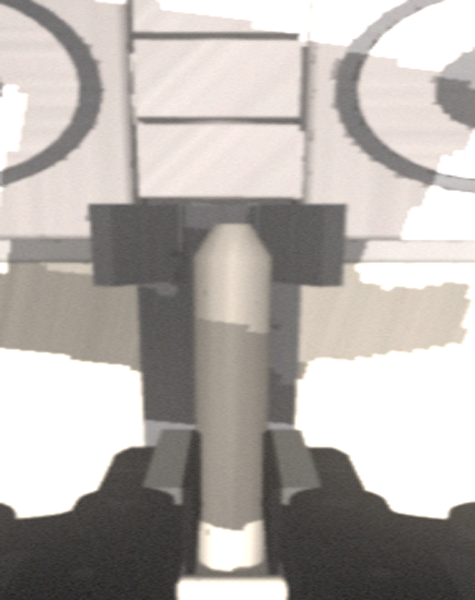

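>>> play_rows:
  linear:
    - [0,0,0]
    - [0,0,0]
    - [0,0,0]
    - [0,0,0]
  twist: [0,0,0,0]
  claw: [0,0,0,0]

```text
time: 14.48
position: [0.621, 0.0388, 0.0412]
eef_rot: [-0.704, 0.704, 0.063, -0.062]
wrist_force: [-1.2, 0.3, -1.5]
width: 0.0096
```

```bash
python3 rep.py w13; python3 - <<'E'
from h import *
s=read_state();print(s['position'])
im=cv2.imread('pics/w13.png')[0:400,230:420]
cv2.imwrite('pics/w13c.png',cv2.resize(cv2.convertScaleAbs(im,alpha=1.5),None,fx=4,fy=1.5,interpolation=cv2.INTER_CUBIC))
E
```

```text
14.4833 [0.6210107  0.03875258 0.04123247] jig 0.0018 -0.1042 yaw 100.11 [-1.2  0.3 -1.5] 0.009623508803364572
[0.62104468 0.03872086 0.04129561]
```

View pics/w13c.png

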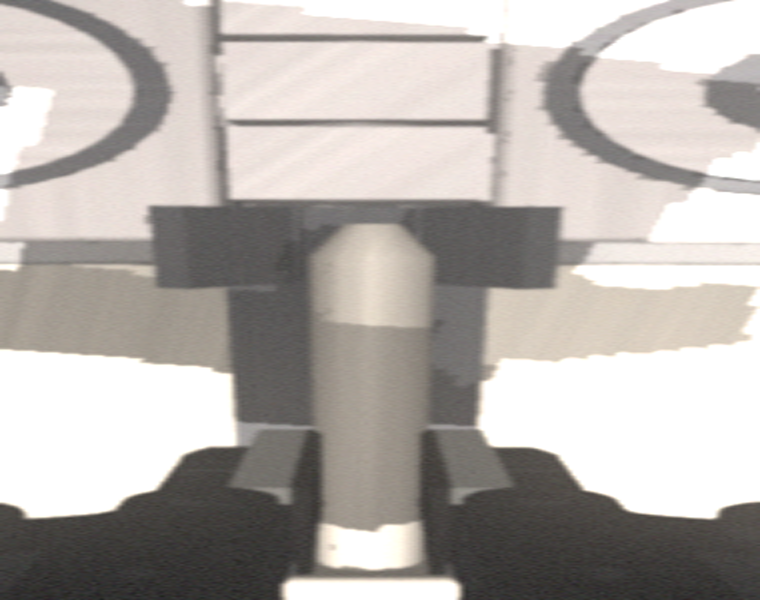

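```bash
python3 - <<'E'
from h import *
C=get_calibration('wrist');s=read_state();P=s['position'];M=rot(s['eef_rot'])
o=np.array([.601,.141]);x=np.array([.9845,.1754]);y=np.array([-.1754,.9845])
for n,cx,cy,z in(('kn1',359,160,.055),('kn2',357,80,.055),('sad',355,210,.06),('sad2',356.5,285,.06),('shelf',360,350,.035),('pintip',372,240,P[2]+.0413),('pinmid',371,400,P[2]+.0413),('pin rear',370.5,520,P[2]+.0413),('head',371.5,585,P[2]+.0513)):
    u,v=230+cx/4,cy/1.5
    q=onz(C,u,v,z);d=q[:2]-o;print(n,(d@x*1000).round(2),(d@y*1000).round(1))
E
```

```text
kn1 0.94 -20.8
kn2 0.74 0.6
sad 0.52 -34.9
sad2 0.66 -56.5
shelf 0.9 -82.6
pintip 2.31 -42.4
pinmid 2.27 -84.9
pin rear 2.26 -121.7
head 2.36 -136.3
```

It has settled. The pin axis is parallel to the hinge line and 1.5 mm too far +x (2.3 against about 0.75 mm). I'll correct that and lower into the saddle.

>>> play_rows:
  linear:
    - [-0.0015,-0.0003,0]
    - [-0.0015,-0.0003,-0.01]
    - [-0.0015,-0.0003,-0.02]
    - [-0.0015,-0.0003,-0.028]
    - [-0.0015,-0.0003,-0.033]
    - [-0.0015,-0.0003,-0.037]
    - [-0.0015,-0.0003,-0.039]
    - [-0.0015,-0.0003,-0.039]
    - [-0.0015,-0.0003,-0.039]
  twist: [0,0,0,0,0,0,0,0,0]
  claw: [0,0,0,0,0,0,0,0,0]

```text
time: 15.28
position: [0.6193, 0.0384, 0.0019]
eef_rot: [-0.704, 0.704, 0.062, -0.062]
wrist_force: [0.5, 0.1, -1.2]
width: 0.0099
```

```bash
python3 rep.py w14; python3 - <<'E'
from h import *
s=read_state();print(s['position'])
im=cv2.imread('pics/w14.png')[0:400,230:420]
im=cv2.resize(cv2.convertScaleAbs(im,alpha=1.5),None,fx=2.5,fy=1.5,interpolation=cv2.INTER_CUBIC)
b=grab_frame('side')[165:245,245:345];b=cv2.resize(b,(320,600),interpolation=cv2.INTER_CUBIC)
cv2.imwrite('pics/w14c.png',np.hstack([im,b]))
E
```

```text
15.2833 [0.61925697 0.038376   0.00186072] jig -0.0 -0.1042 yaw 100.1 [ 0.5  0.1 -1.2] 0.00985183965476423
[0.61953638 0.0383463  0.00219965]
```

View pics/w14c.png

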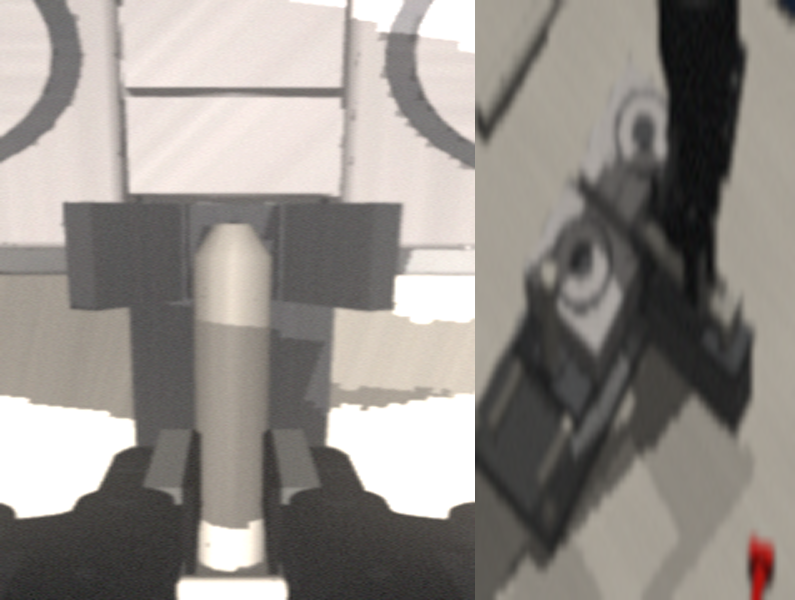

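The pin is in the saddle slot, centred, about 2 mm above the floor. I'll settle it onto the floor.

>>> play_rows:
  linear:
    - [0,0,-0.001]
    - [0,0,-0.002]
    - [0,0,-0.003]
    - [0,0,-0.003]
  twist: [0,0,0,0]
  claw: [0,0,0,0]

```text
time: 15.72
position: [0.6195, 0.0384, -0.0003]
eef_rot: [-0.704, 0.704, 0.062, -0.062]
wrist_force: [-1.0, 0.5, 3.1]
width: 0.0099
```

>>> play_rows:
  linear:
    - [-0.0007,0.004,0]
    - [-0.0014,0.008,0]
    - [-0.0021,0.012,0]
    - [-0.0028,0.016,0]
    - [-0.0035,0.02,0]
    - [-0.0044,0.025,0]
    - [-0.0044,0.025,0]
    - [-0.0044,0.025,0]
  twist: [0,0,0,0,0,0,0,0]
  claw: [0,0,0,0,0,0,0,0]

```text
time: 16.38
position: [0.6154, 0.0645, -0.0004]
eef_rot: [0.705, -0.704, -0.063, 0.062]
wrist_force: [0.8, -1.1, 5.6]
width: 0.0101
```

```bash
python3 rep.py w15
```

```text
16.3833 [ 6.15382217e-01  6.44716306e-02 -3.78725651e-04] jig 0.0007 -0.0779 yaw 100.12 [ 0.8 -1.1  5.6] 0.010058418310758587
```

View pics/w15.png

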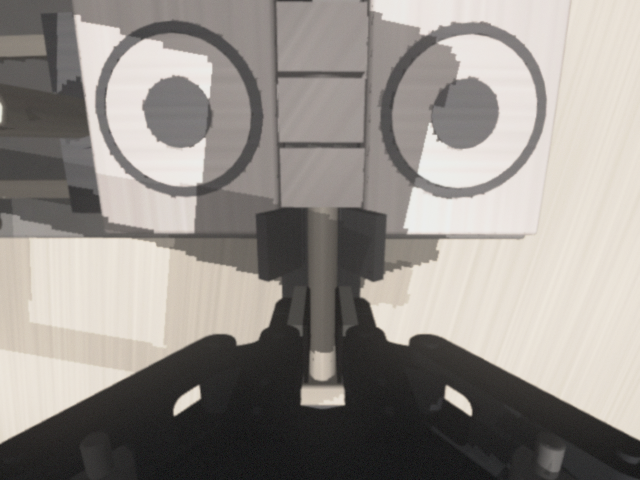

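The tip has entered the first knuckle (hidden at v≈208) with about 1 N of side force. I'll release, rise and go behind the head with shut fingers.

>>> play_rows:
  linear:
    - [0,0,0]
    - [0,0,0]
    - [0,0,0]
    - [0,0,0.02]
    - [0,0,0.05]
    - [0.0035,-0.0197,0.05]
    - [0.0105,-0.0591,0.05]
    - [0.0115,-0.065,0.05]
    - [0.0115,-0.065,0.05]
    - [0.0115,-0.065,0.05]
    - [0.0115,-0.065,0.05]
    - [0.0115,-0.065,0.05]
  twist: [0,0,0,0,0,0,0,0,0,0,0,0]
  claw: [0.4,0.4,0.4,0.4,0.4,0.4,0,0,0,0,0,0]

```text
time: 17.43
position: [0.6254, -0.0002, 0.0481]
eef_rot: [0.705, -0.704, -0.062, 0.063]
wrist_force: [0.0, -0.3, 0.2]
width: -0.0
```

```bash
python3 rep.py w16
```

```text
17.4333 [ 6.25383117e-01 -2.32680221e-04  4.81381945e-02] jig -0.0008 -0.1433 yaw 100.17 [ 0.  -0.3  0.2] -1.4436977721496111e-05
```

View pics/w16.png

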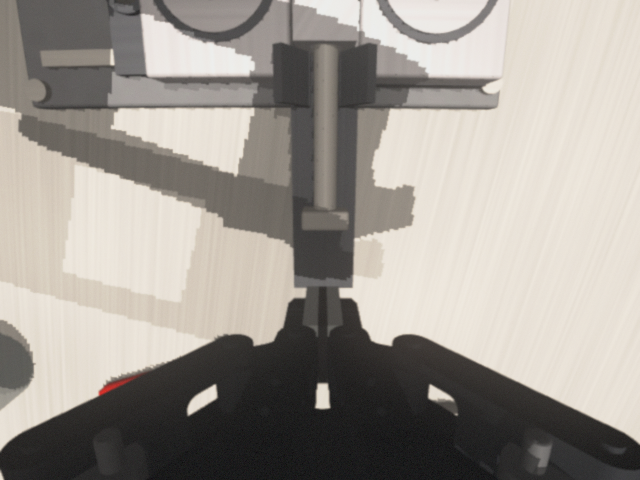

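The pin lies straight on the shelf with its head at (325,220). I'll lower behind the head and push.

>>> play_rows:
  linear:
    - [0.0012,0.0002,-0.02]
    - [0.0012,0.0002,-0.04]
    - [0.0012,0.0002,-0.0475]
    - [0.0012,0.0002,-0.0475]
    - [-0.0006,0.01,-0.0475]
    - [-0.0017,0.0165,-0.0475]
    - [-0.0027,0.022,-0.0475]
    - [-0.0038,0.028,-0.0475]
    - [-0.0048,0.034,-0.0475]
    - [-0.0058,0.04,-0.0475]
    - [-0.0068,0.0455,-0.0475]
    - [-0.0077,0.051,-0.0475]
    - [-0.0085,0.0552,-0.0475]
    - [-0.0085,0.0552,-0.0475]
    - [-0.0085,0.0552,-0.0475]
  twist: [0,0,0,0,0,0,0,0,0,0,0,0,0,0,0]
  claw: [0,0,0,0,0,0,0,0,0,0,0,0,0,0,0]

```text
time: 18.73
position: [0.6173, 0.0541, 0.0011]
eef_rot: [0.705, -0.704, -0.062, 0.063]
wrist_force: [0.3, 0.9, -0.2]
width: -0.0002
```

```bash
python3 rep.py w17
```

```text
18.7333 [0.61733158 0.05413017 0.00110773] jig 0.0008 -0.0884 yaw 100.12 [ 0.3  0.9 -0.2] -0.00016000900511194292
```

View pics/w17.png

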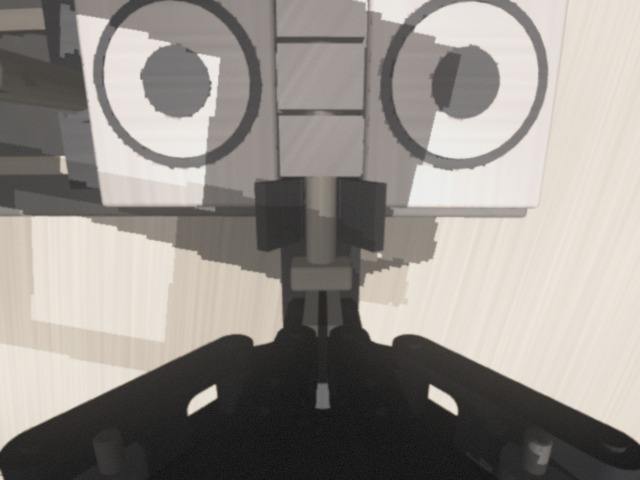

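It is sliding smoothly with about 9 mm to go. The carriage knuckles are still in line.

>>> play_rows:
  linear:
    - [-0.0007,0.004,0]
    - [-0.0012,0.007,0]
    - [-0.0016,0.009,0]
    - [-0.0019,0.011,0]
    - [-0.002,0.0115,0]
    - [-0.002,0.0115,0]
  twist: [0,0,0,0,0,0]
  claw: [0,0,0,0,0,0]

```text
time: 19.28
position: [0.6158, 0.0637, 0.0013]
eef_rot: [-0.703, 0.705, 0.062, -0.062]
wrist_force: [0.6, -5.2, -0.4]
width: -0.0001
```

```bash
python3 rep.py w18
```

```text
19.2833 [0.61580428 0.06374929 0.00125406] jig 0.001 -0.0786 yaw 100.12 [ 0.6 -5.2 -0.4] -0.00012587628702231152
```

View pics/w18.png

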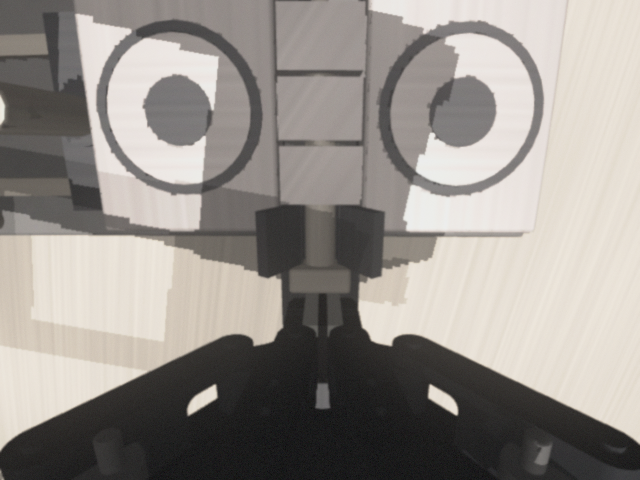

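Force is rising at the predicted home position. One more nudge will confirm the seat.

>>> play_rows:
  linear:
    - [-0.0003,0.0015,0]
    - [-0.0005,0.003,0]
    - [-0.0005,0.003,0]
  twist: [0,0,0]
  claw: [0,0,0]

```text
time: 19.58
position: [0.6158, 0.0638, 0.0013]
eef_rot: [-0.702, 0.707, 0.063, -0.062]
wrist_force: [1.7, -13.5, -1.3]
width: 0.0001
```

>>> play_rows:
  linear:
    - [0.0018,-0.01,0]
    - [0.0053,-0.03,0]
    - [0.0088,-0.05,0.02]
    - [0.0105,-0.06,0.05]
    - [0.0105,-0.06,0.09]
    - [0.0105,-0.06,0.09]
    - [0.0105,-0.06,0.09]
    - [0.0105,-0.06,0.09]
    - [0.0105,-0.06,0.09]
  twist: [0,0,0,0,0,0,0,0,0]
  claw: [0,0,0,0,0,0,0,0,0]

```text
time: 20.33
position: [0.6242, 0.0088, 0.0897]
eef_rot: [0.705, -0.704, -0.061, 0.063]
wrist_force: [0.2, 0.1, -0.8]
width: -0.0
```

```bash
python3 rep.py w19; python3 - <<'E'
from h import *
im=cv2.imread('pics/w19.png')[0:270,230:420]
im=cv2.resize(cv2.convertScaleAbs(im,alpha=1.4),None,fx=2.3,fy=2.2,interpolation=cv2.INTER_CUBIC)
cv2.imwrite('pics/w19c.png',im)
f=grab_frame('scene');cv2.imwrite('pics/s19.png',f)
cv2.imwrite('pics/s19c.png',cv2.resize(cv2.convertScaleAbs(f[195:285,340:455],alpha=1.5),None,fx=6,fy=6,interpolation=cv2.INTER_CUBIC))
E
```

```text
20.3333 [0.62421907 0.00884134 0.08972431] jig -0.0003 -0.1342 yaw 100.12 [ 0.2  0.1 -0.8] -4.22144938687198e-05
```

View pics/w19c.png

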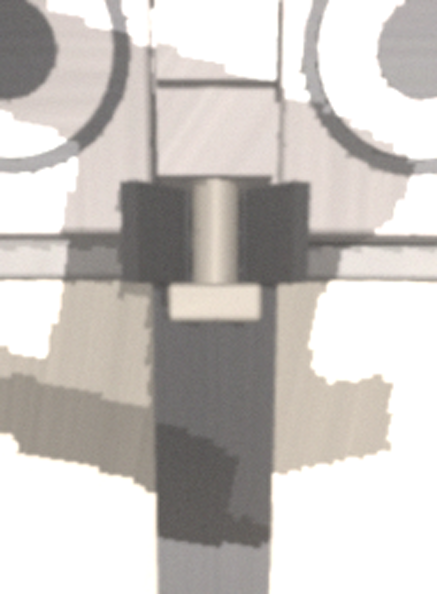

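View pics/s19c.png

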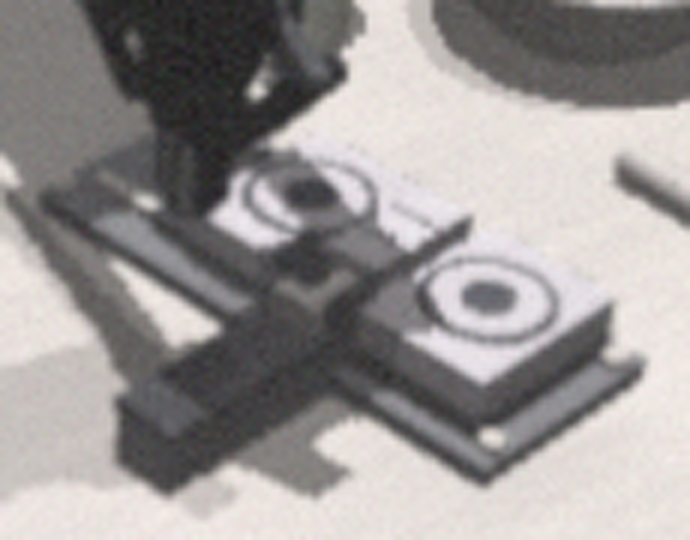

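View pics/s19.png

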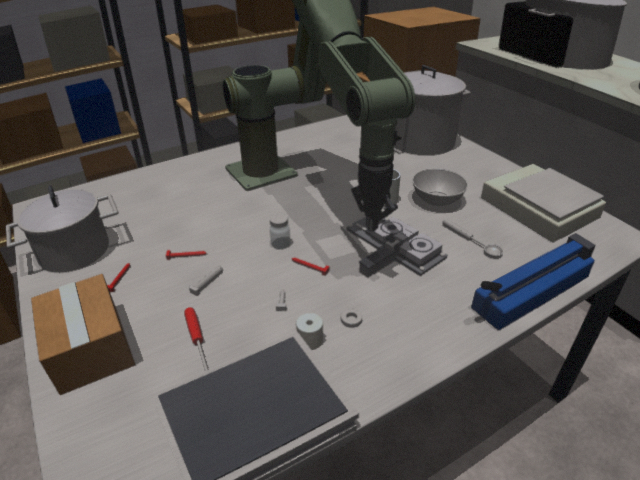

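The head sits against the saddle, and a 13 N push gave no more motion. Everything else is in place. I'll rise further for a last look at the tip end and the knuckle line.

>>> play_rows:
  linear:
    - [0,0,0.04]
    - [0,0,0.08]
    - [0,0.02,0.12]
    - [0,0.02,0.13]
    - [0,0.02,0.13]
    - [0,0.02,0.13]
    - [0,0.02,0.13]
    - [0,0.02,0.13]
  twist: [0,0,0,0,0,0,0,0]
  claw: [0,0,0,0,0,0,0,0]

```text
time: 21.1
position: [0.6238, 0.028, 0.2178]
eef_rot: [0.705, -0.704, -0.06, 0.064]
wrist_force: [-0.1, -0.3, -0.6]
width: 0.0
```

```bash
python3 rep.py w20; python3 - <<'E'
from h import *
C=get_calibration('wrist');o=np.array([.601,.141]);x=np.array([.9845,.1754]);y=np.array([-.1754,.9845])
for n,X,Y,z in(('tip',.0008,.038,.041),('headfront',.0008,-.058,.051),('post',-.099,0,.074)):
    print(n,np.round(proj(C,[*(o+X*x+Y*y),z]),1))
im=cv2.imread('pics/w20.png')[0:260,180:460]
cv2.imwrite('pics/w20c.png',cv2.resize(cv2.convertScaleAbs(im,alpha=1.2),None,fx=2.8,fy=2.3,interpolation=cv2.INTER_CUBIC))
E
```

```text
21.1 [0.62378001 0.02796682 0.21777968] jig 0.0026 -0.1153 yaw 100.08 [-0.1 -0.3 -0.6] 4.992958052903061e-05
tip [320.8  46.5]
headfront [320.8 155.6]
post [202.1  86.3]
```

View pics/w20c.png

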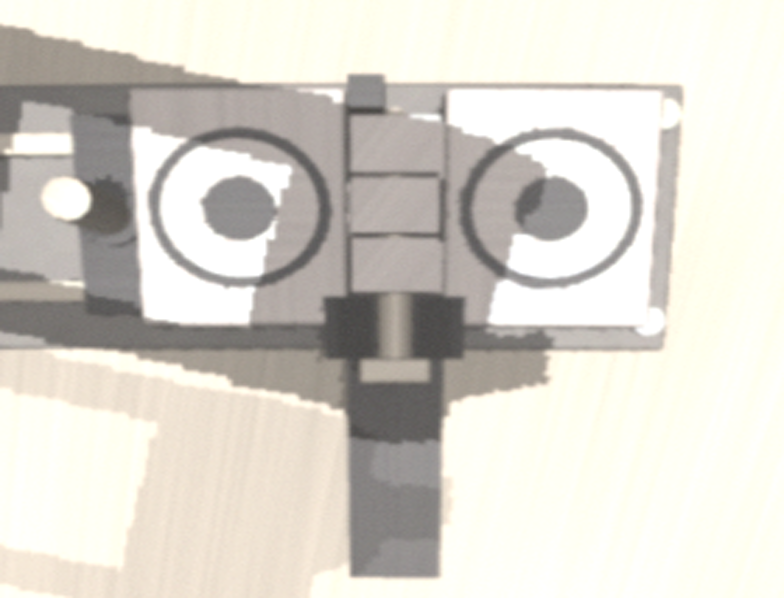

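The post appears at (203.6,86) against (202,86) predicted for home. The head front is at row 156.5 against 155.6 predicted for seated. I'm handing in.

```bash
python3 -c "
from cell import *
print(hand_in())"
```

```text
the job is handed in; nothing more can be done
None
```

The mould is joined and handed in at about 21 s of the 67 s allowed. The carriage was pushed home first, and the 12 × 96 mm pin was then laid in the saddle and pushed in until its head seated. The gripper was moved clear before handing in.

- **Carriage:** at the stop, a further 4 mm push moved it only about 0.3 mm, with the force rising to 8 N. All three knuckles lined up. In the last picture the post was within 2 px of its home position.
- **Pin:** when seated, a 13.5 N push moved it no further. The head front was within 1 px of where it should be against the saddle.
- **Pin tip:** I could not see it directly beyond the last knuckle from the final view. That it is through follows from the head being seated and the pin's measured length of about 96 mm.
- **Other items:** the other pins and loose items looked undisturbed in the final scene picture. I did not measure them.
- **Tool reading that disagreed:** the shut fingertips end about 38 mm short of the reported tool point, so the first push at the post passed over it without touching. I measured the offset with two cameras and a light touch on clear bench (about 21 N at most) and corrected for it.

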